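# Refill the ratcheted jar feeder

### The job

Refill the pantry's jar feeder: throw the yellow-handled pawl off the ratchet wheel, turn the red knob back until the pusher is fully back, drop the pawl on again and stand every jar from the crate upright in the lane. With the pusher still fully back and the pawl down, then click the knob forward a notch at a time until the row stands snug between front stop and pusher, so that one more click would squeeze it, and leave the pawl down. The jars are glass: grip them gently, never squeeze the row or force the wheel back against the pawl, and leave everything else where it stands.

Things in the scene. Friction and masses are not known exactly. Their poses are not given: they have to be found in the camera images.
- rack: the jar feeder, fixed: a wooden lane, and beside it a ratchet wheel and pawl on a base 12 mm thick. Origin on the table below the inner face of the lane's front stop, mid width. x runs along the lane from the front stop (robot's side) to the back, y across it towards the wheel, z up. Wheel axis at x 110, y 120 mm; pawl hinge at x 52, y 245, z 53 mm
- rack_stop (a point): point on the lane's floor (12 mm above the table) at the inner face of the front stop, mid width; axes as the rack's. The lane is 72 mm wide between side walls 6 mm thick, tops 42 mm above the table; the front stop's top is 52 mm above the table
- pusher_face (a point): centre of the front face of the steel pusher plate (66 mm wide, 62 mm tall, 18 mm thick), 34 mm above the lane's floor. The knob drives it along the lane: the clear lane from front stop to pusher is 227 mm with the pusher fully back and 16 mm shorter with each click (38.2 mm per rad)
- knob (a joint): angle of the ratchet wheel: 0 = pusher fully back (a stop), growing CLOCKWISE seen from above as the pusher advances, up to 4.3 rad. 15 teeth: the pawl drops in at 0.419, 0.838, 1.257 .. rad and then blocks the way back. Light friction (about 0.1 N m); stays where left. Wheel 136 mm across, tooth tops 54 mm above the table
- knob_grip (a point): where to grip the knob: on the wheel's axis, 100 mm above the table. The knob is a red bar 82 mm long, 16 mm thick, from 69 to 115 mm above the table. The bar lies along this point's x axis, which points along the rack's x at knob 0; a white mark shows that end
- pawl (a joint): angle of the pawl, rad: about 0 in a notch, up to 0.13 when riding over a tooth, 1.1 thrown fully off (a stop). It is weighted: below about 0.4 it falls on to the wheel, above about 0.6 it falls open and stays there
- pawl_ball (a point): centre of the yellow 26 mm ball on the pawl's handle, 75 mm from the hinge. Pawl down: the handle leans 20 deg towards the wheel, ball 123 mm above the table; this point's x axis points to the wheel's axis (rack's x turned 65 deg clockwise), y is the hinge line. Pushing the ball away from the wheel lifts the pawl (at 1.1 it is 77 mm farther out, 108 mm above the table); pushed back, it drops
- crate: plywood crate fixed to the table, 166 x 204 mm (x, y), 45 mm tall, walls 6 mm, floor 6 mm, four compartments (2 by 2, 80 mm apart along its x, 99 mm along its y), each holding one jar or none. Origin under its middle, on the table
- jar_red: glass jar with a red lid, 62 mm across, 85 mm tall, 280 g, contents showing through; may be absent. Origin at the centre of its underside, z up. Grip it across with about 20 to 45 N a finger
- jar_blue: glass jar with a blue lid, 62 mm across, 85 mm tall, 280 g, contents showing through; may be absent. Origin at the centre of its underside, z up. Grip it across with about 20 to 45 N a finger
- jar_white: glass jar with a white lid, 62 mm across, 85 mm tall, 280 g, contents showing through; may be absent. Origin at the centre of its underside, z up. Grip it across with about 20 to 45 N a finger
- jar_green: glass jar with a green lid, 62 mm across, 85 mm tall, 280 g, contents showing through; may be absent. Origin at the centre of its underside, z up. Grip it across with about 20 to 45 N a finger
- oil_bottle: bystander: amber bottle, 66 mm across, 210 mm tall. Origin at the centre of its underside
- spare_lid: bystander: spare brass lid lying flat, 72 mm across, 16 mm tall. Origin at the centre of its underside
- spoon: bystander: wooden spoon, lying. Origin at the centre of its underside
- tin: bystander: tin can, 72 mm across, 80 mm tall. Origin at the centre of its underside
There are look-alikes about, which are no part of the job. What is shaped like the jar_white but turquoise is not meant.

How it is judged (in metres and radians):
On the way, in this order (a step that is already met when the one before it is completed fails the run):
1. the pawl is thrown off the wheel (value of joint pawl above 0.8 rad), for 0.2 s.
2. the knob is turned back until the pusher is fully back (knob under 0.12 rad) (value of joint knob below 0.12 rad), for 0.2 s.
3. the pawl is down on the wheel and every jar stands upright in the lane, with the pusher still fully back (x of jar_red in the frame of rack_stop between 0.024 and 0.215 m and y of jar_red in the frame of rack_stop between -0.02 and 0.02 m and z of each of jar_red, jar_blue, jar_white, jar_green in the frame of rack_stop below 0.012 m and angle between each of jar_red, jar_blue, jar_white, jar_green's own z axis and vertical below 0.15 rad and x of jar_blue in the frame of rack_stop between 0.024 and 0.215 m and y of jar_blue in the frame of rack_stop between -0.02 and 0.02 m and x of jar_white in the frame of rack_stop between 0.024 and 0.215 m and y of jar_white in the frame of rack_stop between -0.02 and 0.02 m and x of jar_green in the frame of rack_stop between 0.024 and 0.215 m and y of jar_green in the frame of rack_stop between -0.02 and 0.02 m and value of joint each of pawl, knob below 0.2 rad), for 0.2 s.
4. the knob is clicked forward by a notch with the pawl down (value of joint knob between 0.38 and 0.9 rad and value of joint pawl below 0.3 rad), for 0.05 s.
At the end, for the whole second after the job is handed in: all jars upright, at rest and released in the lane; pawl down; row snug: first jar within 20 mm of the front stop, each within 20 mm of another, pusher within 20 mm of the last, clear lane at most 20 mm longer than the jars in it (one click is 16 mm) (x of jar_red in the frame of rack_stop between 0.024 and 0.215 m and y of jar_red in the frame of rack_stop between -0.02 and 0.02 m and z of each of jar_red, jar_blue, jar_white, jar_green in the frame of rack_stop below 0.012 m and angle between each of jar_red, jar_blue, jar_white, jar_green's own z axis and vertical below 0.15 rad and x of jar_blue in the frame of rack_stop between 0.024 and 0.215 m and y of jar_blue in the frame of rack_stop between -0.02 and 0.02 m and x of jar_white in the frame of rack_stop between 0.024 and 0.215 m and y of jar_white in the frame of rack_stop between -0.02 and 0.02 m and x of jar_green in the frame of rack_stop between 0.024 and 0.215 m and y of jar_green in the frame of rack_stop between -0.02 and 0.02 m and linear speed of each of jar_red, jar_blue, jar_white, jar_green below 0.03 m/s and value of joint pawl below 0.3 rad and value of joint knob above 0.3 rad and x of any of jar_red, jar_blue, jar_white, jar_green in the frame of rack_stop below 0.051 m and x of any of jar_red, jar_blue, jar_white, jar_green in the frame of pusher_face above -0.051 m and (horizontal distance between jar_red and jar_blue below 0.082 m or horizontal distance between jar_red and jar_white below 0.082 m or horizontal distance between jar_red and jar_green below 0.082 m) and (horizontal distance between jar_blue and jar_red below 0.082 m or horizontal distance between jar_blue and jar_white below 0.082 m or horizontal distance between jar_blue and jar_green below 0.082 m) and (horizontal distance between jar_white and jar_red below 0.082 m or horizontal distance between jar_white and jar_blue below 0.082 m or horizontal distance between jar_white and jar_green below 0.082 m) and (horizontal distance between jar_green and jar_red below 0.082 m or horizontal distance between jar_green and jar_blue below 0.082 m or horizontal distance between jar_green and jar_white below 0.082 m) and (x of pusher_face in the frame of rack_stop below 0.144 m or (x of pusher_face in the frame of rack_stop below 0.206 m and x of any of jar_red, jar_blue, jar_white, jar_green in the frame of rack_stop above 0.124 m))); the robot touches nothing.
It fails at once if the knob is forced back against the pawl (over 150 N on the pawl) (contact force between pawl and knob above 150 N).
It fails at once if the pusher squeezes the jars (over 35 N) (contact force between pusher and jar_red above 35 N or contact force between pusher and jar_blue above 35 N or contact force between pusher and jar_white above 35 N or contact force between pusher and jar_green above 35 N).
It fails at once if a jar is gripped too hard (over 130 N in all, both fingers together) (contact force between the fingers and jar_red above 130 N or contact force between the fingers and jar_blue above 130 N or contact force between the fingers and jar_white above 130 N or contact force between the fingers and jar_green above 130 N).
It fails at once if a bystander is moved more than 40 mm (distance of any of oil_bottle, spare_lid, spoon, tin from where it was at the start of the episode above 0.04 m).
Of jar_red, jar_blue, jar_white, jar_green only 2 to 3 are there at a start; the rules pass over those that are not, and their reading is None.
At some moment in a run one of jar_red, jar_blue, jar_white, jar_green may be knocked a few centimetres aside while the robot is not near it.
It also fails if it takes over 210 s, if anything falls off the work surface, if the arm or the gripper's body presses on something with over 40 N, if the wrist force passes 120 N, or if a joint passes its speed limit or range.

### The arm

A 7-joint arm with a two-finger parallel gripper is mounted at the origin on the work surface. World frame = base frame: x ahead of the robot, y to its left, z up, the work surface at z = 0. Lengths are in mm, angles in rad, forces in N, time in s.
With the tool pointing down it reaches from about 350 to 900 mm from the base axis. Payload 8.1 kg.
Tool frame: the origin (TCP) lies at the centre of the arm's flange, where the gripper is bolted on; the fingertips stand 173 mm ahead of it and the grasp point (between the pads) lies 155 mm ahead of it (ctrl.grip_point_offset is the distance from the TCP to the grasp point, in mm); z points along the fingers, y is the line along which they close (so a half turn about z gives the same grasp; the last joint's range is limited). The gripper opens to 85 mm and grips with 20 to 120 N. Pads are 22 mm wide; open, the fingers measure 114 mm over their backs; the gripper's body (76 mm by 85 mm) begins 54 mm behind the grasp point. The pads swing forward as they close: fully open they stand 13 mm farther back than shut.
Start: joints at [-1.352, 0.434, 0.025, 1.573, -0.012, 1.134, -0.075], TCP at [197.695, 592.916, 404.723] pointing down, gripper open.
Joint ranges: [-2.62, 2.62], [-0.44, 2.09], [-1.27, 1.32], [0.08, 2.57], [-1.32, 4.46], [0.12, 2], [-2.74, 2.74]. Speed limits (rad/s): [2.22, 2.22, 3.01, 3.01, 3.14, 3.14, 3.14].

### API

Orientations are given as [roll, pitch, yaw] about the fixed x, y, z axes, in that order (R = Rz(yaw) Ry(pitch) Rx(roll)).
In Python, from cell import ctrl gives the robot as it stands.
- The arm moves only by the tool move_arm, never from a script. Its argument "rows" is a list of rows, each an object of numbers: "hand": the closure, from 0 (fully open) to 1 (shut); "tx", "ty", "tz": the shift along the tool's x, y, z scaled (see below); "ax", "ay", "az": the turn, a rotation vector about the tool's x, y, z scaled (see below). In form: [{"hand": .., "tx": .., "ty": .., "tz": .., "ax": .., "ay": .., "az": ..}, ...]. A call has 1 to 12 rows; each row shifts and turns the commanded pose from where the row before left it, along the tool's axes as they then stand; what a row does not reach is not made up. The controller multiplies each number of a shift by 500 mm and each number of a turn by 1.5 rad. A row lasts 1/12 s, in which the tool goes at most 41.7 mm and 7.16 degrees, less where a joint would pass 70% of its speed; a pose out of reach is approached as far as the arm can. A call with a number of a shift or a turn outside -1 to 1 is refused whole. A call with a gripper value outside its range is refused whole. The fingers move at their own pace and stop on an object; "force" is the grip in N (left out, the last holds). Time passes only in rows, so rows that do not move let the fingers close. It gives the time, the measured TCP pose, the force, the opening and the grip force at its end, in the units of the state.
- ctrl.get_state(): the state, without advancing time (a new reading comes with each control period).
- ctrl.grab_frame(name): name is "side" or "top"; returns the picture (480x640x3 uint8, red, green, blue); there is no depth.
- ctrl.camera_params(name): a dict with "camera_matrix" (3x3 intrinsics, pixels), "D" ([k1, k2, p1, p2, k3] as OpenCV has them; the pictures are not rectified), "R" (3x3) and "t" (3): a world point X has camera coordinates R X + t. Camera axes: x right, y down, z forward; pixel columns grow to the right and rows downward; lengths in mm; the calibration is good to about 2 mm. A picture is of the moment at which its call begins. camera_params takes no time and is no camera call.
- ctrl.sign_off(): hands the job in; it is judged then, once.
The state is a dict: "time": time; "q": joint angles; "joint_velocities": joint speeds; "joint_efforts": joint torques, N m; "ee_pos": TCP position; "eef_rot": TCP orientation; "force": force on the tool from outside, world axes, zero at the start; "torque": the same for the moment, N m; "width": opening from 0.0 (shut) to 1.0 (fully open); "grasp_force": force on a finger pad.
Only numpy, scipy, OpenCV 4.12 (cv2) and the standard library are available. Lean on these libraries where they do the work, as an engineer would, in place of code of your own. Each camera call takes 0.05 s, during which the arm holds its last target. There are 200 camera calls.

## Working session

There is one attempt and no reset: what is moved stays moved. The work goes in short steps, Python scripts to look and compute and a tool call to move; the robot and the scene stay as the last step left them, time stands still between calls to the robot, and variables do not carry over. Pictures are saved under pics/ and viewed, at most 14 in all, crops included, and the job is handed in when it is done.

Besides the shell and the picture viewer there is one more tool, called as name(argument=value, ...) on one line, values as JSON. move_arm: Moves the arm, as the interface text tells. Its arguments: {"type":"object","properties":{"rows":{"type":"array"},"force":{"type":"number"}},"required":["rows"]}

```bash
mkdir -p pics; python3 - <<'E'
from cell import ctrl
import cv2
for n in("side","top"):
    cv2.imwrite(f"pics/{n}0.png",ctrl.grab_frame(n)[:,:,::-1])
    p=ctrl.camera_params(n);print(n,p)
s=ctrl.get_state();print(s, ctrl.grip_point_offset)
E
```

```text
side {'camera_matrix': array([[443.28973732,   0.        , 320.18121462],
       [  0.        , 443.28973732, 251.00178809],
       [  0.        ,   0.        ,   1.        ]]), 'D': array([-0.03471974,  0.        ,  0.        ,  0.        ,  0.        ]), 'R': array([[ 0.96495604, -0.26239133, -0.00326217],
       [-0.17453685, -0.63248502, -0.75465197],
       [ 0.19595086,  0.72877534, -0.65611719]]), 't': array([-539.03659995,  142.97604032,  961.98554619])}
top {'camera_matrix': array([[445.08075624,   0.        , 321.07688507],
       [  0.        , 445.08075624, 245.51432721],
       [  0.        ,   0.        ,   1.        ]]), 'D': array([-0.06472275,  0.        ,  0.        ,  0.        ,  0.        ]), 'R': array([[ 0.03984967, -0.99919684,  0.00420422],
       [-0.97877334, -0.03988099, -0.201028  ],
       [ 0.20103421,  0.00389592, -0.97957647]]), 't': array([ -75.49356419,  549.42967834, 1067.28432979])}
{'time': 0.1, 'q': array([-1.3515849 ,  0.43517045,  0.02500586,  1.57400136, -0.01163415,
        1.13401253, -0.07510108]), 'joint_velocities': array([ 0.00018602, -0.00062676,  0.00026743, -0.00218304, -0.00071184,
       -0.00031134,  0.00232623]), 'joint_efforts': array([ 3.41580017e-03, -6.71761894e+01,  1.02807496e+00, -3.16902316e+01,
        1.57850253e-02,  7.17895033e-03, -2.62194294e-05]), 'ee_pos': array([197.65156096, 592.70651695, 403.99581987]), 'eef_rot': array([-3.14015104e+00,  1.14452913e-04,  2.81966713e+00]), 'force': array([-0.19193684, -0.54384089,  0.05427009]), 'torque': array([ 0.01422613, -0.0261919 ,  0.04336868]), 'grasp_force': 0.0, 'width': 1.0012447916222915} 154.70000000000002
```

View pics/top0.png

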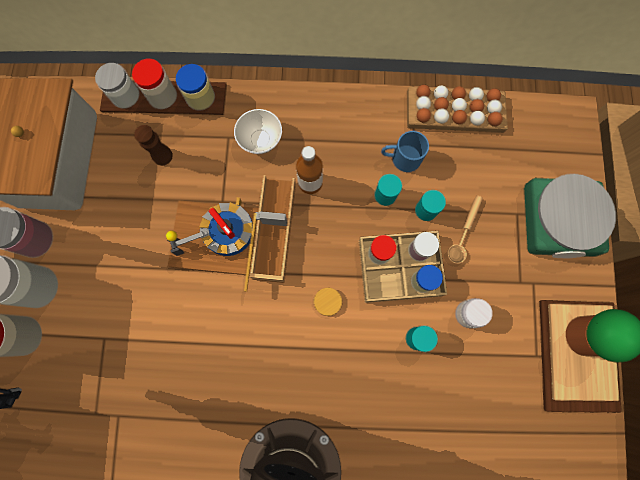

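View pics/side0.png

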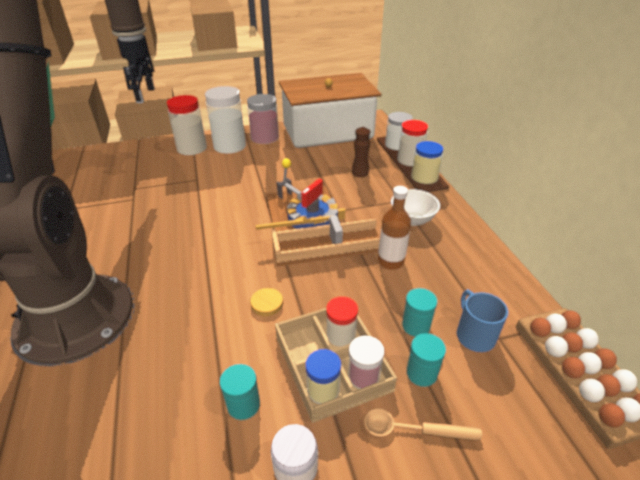

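The top view shows three jars in the crate: red (383,248), white (426,244) and blue (430,278). The rack is around (265,230), with the wheel at (227,228) and the yellow ball at (171,237). Next I'll enlarge crops of both.

```bash
python3 - <<'E'
import cv2,numpy as np
t=cv2.imread("pics/top0.png");s=cv2.imread("pics/side0.png")
a=cv2.resize(t[165:300,155:335],None,fx=4.4,fy=4.4,interpolation=cv2.INTER_CUBIC)
cv2.imwrite("pics/a.png",a)
b=cv2.resize(s[150:270,250:410],None,fx=5,fy=5,interpolation=cv2.INTER_CUBIC)
cv2.imwrite("pics/b.png",b)
c=cv2.resize(t[220:310,350:450],None,fx=6,fy=6,interpolation=cv2.INTER_CUBIC)
cv2.imwrite("pics/c.png",c)
E
```

```text
(no output)
```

View pics/a.png

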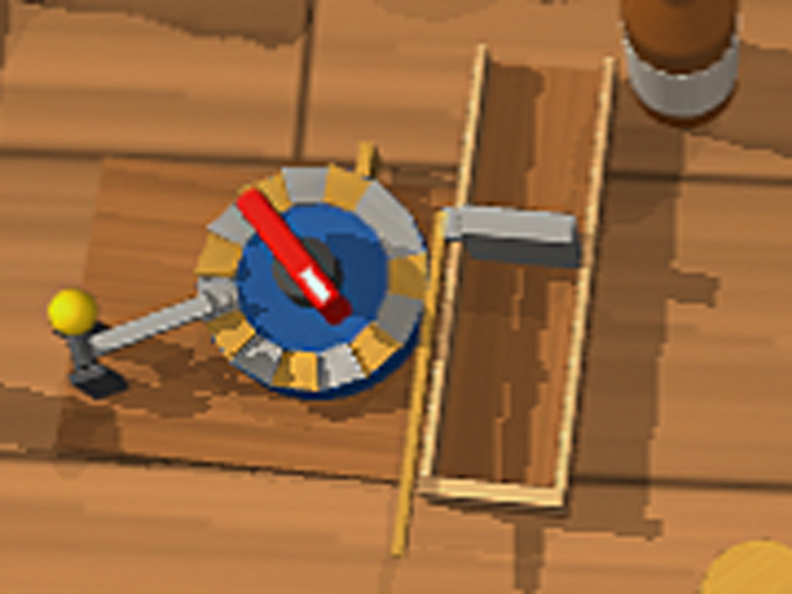

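View pics/b.png

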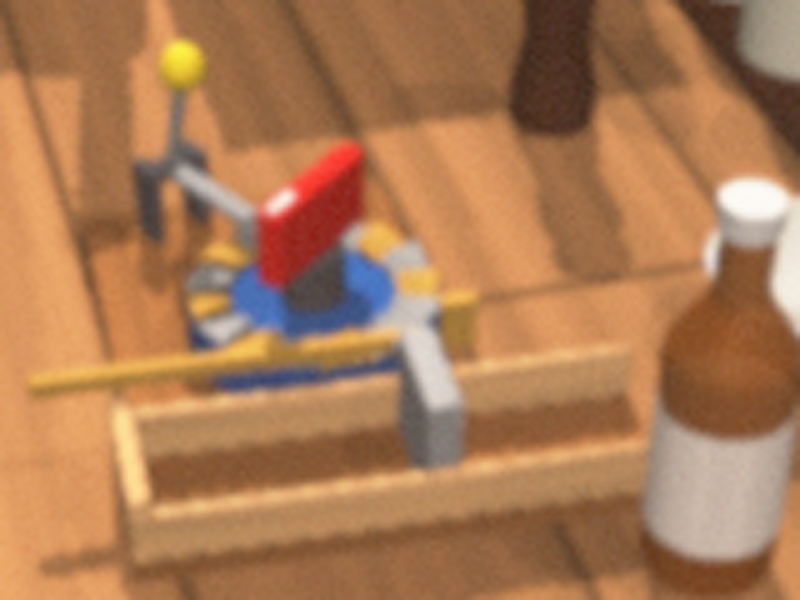

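View pics/c.png

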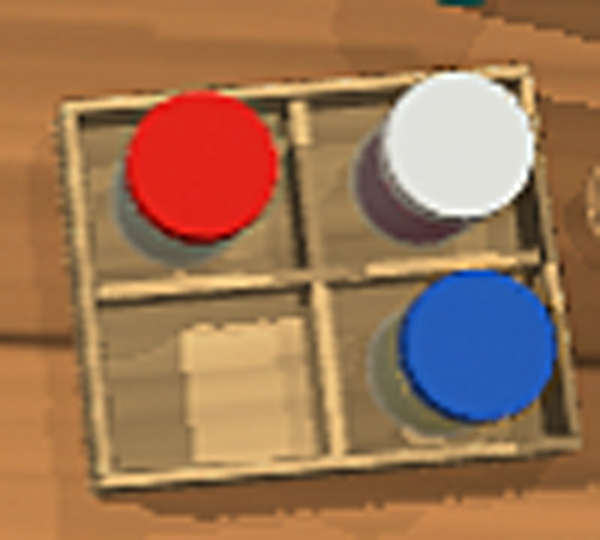

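The crops give me readable points: lane stop corners, wall ends, knob bar, ball and jar lids. Now I'll fit the rack pose and triangulate the jars.

```bash
cat > h.py <<'E'
import numpy as np,cv2
from cell import ctrl
from scipy.optimize import least_squares
P={n:ctrl.camera_params(n) for n in("top","side")}
def proj(n,X):
    p=P[n];return cv2.projectPoints(np.array(X,float).reshape(-1,1,3),cv2.Rodrigues(p["R"])[0],p["t"],p["camera_matrix"],p["D"])[0].reshape(-1,2)
def ray(n,uv,z):
    p=P[n];d=cv2.undistortPoints(np.array([[uv]],float),p["camera_matrix"],p["D"]).ravel()
    d=p["R"].T@np.array([*d,1]);c=-p["R"].T@p["t"];return (c+d*(z-c[2])/d[2])
def tri(a,b):
    f=lambda X:np.r_[proj("top",X)[0]-a,proj("side",X)[0]-b]
    r=least_squares(f,[600,0,50]);return r.x.round(1),r.fun.round(1)
A=lambda u,v:(155+u/4.4,165+v/4.4)
B=lambda u,v:(250+u/5,150+v/5)
C=lambda u,v:(350+u/6,220+v/6)
E
python3 - <<'E'
from h import *
T=[((0,36,52),A(434,481)),((0,-36,52),A(556,488)),((110,120,115),A(288,252)),((62.8,221.7,123.5),A(73,312)),
('L',39,A(481,46)),('L',-39,A(610,60)),]
S=[((62.8,221.7,123.5),B(183,65)),((110,120,115),B(310,180))]
def w(x,p):
    c,s=np.cos(x[2]),np.sin(x[2]);return [x[0]+c*p[0]-s*p[1],x[1]+s*p[0]+c*p[1],p[2]]
def f(x):
    r=[]
    for t in T:
        p=(x[3],t[1],42) if t[0]=='L' else t[0]
        r.append(proj("top",w(x,p))[0]-t[-1])
    for p,q in S:r.append(proj("side",w(x,p))[0]-q)
    return np.ravel(r)
r=least_squares(f,[550,50,0,270]);print(r.x,r.fun.reshape(-1,2).round(1))
x=r.x
for n,p in dict(axis=(110,120,115),ball=(62.8,221.7,123.5),stop=(0,0,12)).items():print(n,np.round(w(x,p),1))
for k in(-.42,0,.42):
    th=2.513+k; cl=227-38.2*th
    print(th,"white end top px",(proj("top",w(x,(110+41*np.cos(th),120-41*np.sin(th),115)))[0]-[155,165])*4.4,"pusher top front corners",(proj("top",[w(x,(cl,33,77)),w(x,(cl,-33,77))])-[155,165])*4.4)
for n,t,s in(("red",C(202,166),(342,309)),("white",C(459,145),(367,350)),("blue",C(478,345),(323,365))):
    print(n,ray("top",t,91).round(1),ray("side",s,91).round(1),tri(t,s))
print("rack bar end",tri(A(400,552),B(34,383)))
print("crate corners",[ray("top",C(*p),45)[:2].round(0) for p in((65,105),(525,68),(578,443),(98,487))])
print("bottle cap",tri((308,152),(400,190)),"lid",ray("top",(328,302),16).round(0),"tq",ray("top",(388,186),80).round(),ray("top",(430,203),80).round())
E
```

```text
[ 4.72047741e+02  8.00988737e+01 -5.29754376e-02  2.63396106e+02] [[-1.4 -0.7]
 [-0.6  0.4]
 [-0.8 -0.4]
 [ 2.7  0.3]
 [-0.3  0.3]
 [-0.3 -0.3]
 [ 0.4  2. ]
 [-0.6 -0.6]]
axis [588.2 194.1 115. ]
ball [546.5 298.2 123.5]
stop [472.   80.1  12. ]
2.093 white end top px [343.33081654 292.16178675] pusher top front corners [[458.33894647 218.23830569]
 [573.0936314  228.6078189 ]]
2.513 white end top px [319.5900713  312.82119079] pusher top front corners [[454.91880615 245.30541245]
 [570.00845892 255.7528523 ]]
2.933 white end top px [289.64811587 322.58506209] pusher top front corners [[451.48540644 272.5358528 ]
 [566.90903255 283.0618537 ]]
red [ 545.7 -206.6   91. ] [ 545.4 -210.2   91. ] (array([ 546.5, -207.1,   87.3]), array([ 0., -0., -0.,  0.]))
white [ 558.8 -312.    91. ] [ 559.4 -314.    91. ] (array([ 559.8, -312.6,   89. ]), array([ 0. , -0.2, -0.2,  0. ]))
blue [ 476.6 -319.2   91. ] [ 476.  -323.5   91. ] (array([ 477. , -320.3,   86.2]), array([-0. ,  0.1,  0.1, -0. ]))
rack bar end (array([430.4, 126.9,  63.6]), array([ 0. , -0.1, -0.1,  0. ]))
crate corners [array([ 579., -154.]), array([ 604., -352.]), array([ 443., -372.]), array([ 418., -172.])]
bottle cap (array([735.7, -15.2, 207.8]), array([-0.1,  0.6,  0.6, -0.2])) lid [414. -77.  16.] tq [ 709. -218.   80.] [ 668. -325.   80.]
```

```bash
python3 - <<'E'
from h import *
a=ray("top",A(246,194),115);b=ray("top",A(335,303),115)
print("bar mid",((a+b)/2).round(1),"len",np.linalg.norm(b-a),"dir",np.arctan2(*(b-a)[1::-1]))
print("ball",tri(A(73,312),B(183,65)))
print("knob mid",tri(A(290,248),B(310,180)))
print("lane left/right back",ray("top",A(481,46),42),ray("top",A(610,60),42))
print("stop in",ray("top",A(434,481),52),ray("top",A(556,488),52))
print("pusher front edge", ray("top",A(462,236),77), ray("top",A(575,244),77))
T=[((0,36,52),A(434,481)),((0,-36,52),A(556,488)),((110,120,115),A(290,248.5)),('L',39,A(481,46)),('L',-39,A(610,60)),]
def w(x,p):
    c,s=np.cos(x[2]),np.sin(x[2]);return [x[0]+c*p[0]-s*p[1],x[1]+s*p[0]+c*p[1],p[2]]
def f(x):
    return np.ravel([proj("top",w(x,(x[3],t[1],42) if t[0]=='L' else t[0]))[0]-t[-1] for t in T])
r=least_squares(f,[550,50,0,270]);print(r.x,r.fun.reshape(-1,2).round(1));x=r.x
for p in((110,120,115),(62.8,221.7,123.5),(0,0,12)):print(np.round(w(x,p),1))
E
```

```text
bar mid [589.6 191.1 115. ] len 81.00551419860402 dir -2.4020545724117097
ball (array([546.5, 303.8, 126.5]), array([ 0. , -0.1, -0.1,  0. ]))
knob mid (array([589.4, 191.2, 114.9]), array([-0. ,  0.1,  0.1, -0. ]))
lane left/right back [737.92105793 104.40201843  42.        ] [732.09694381  26.34697932  42.        ]
stop in [472.44620154 112.39862238  52.        ] [471.32387579  42.77766722  52.        ]
pusher front edge [610.24632472 102.45298267  77.        ] [608.12888715  37.76025251  77.        ]
[ 4.72540735e+02  7.75611130e+01 -4.84463149e-02  2.62730015e+02] [[-0.4 -0.7]
 [ 0.5  0.2]
 [-0.4  0.5]
 [ 0.2  0.4]
 [ 0.2 -0.3]]
[588.2 192.1 115. ]
[546.  296.  123.5]
[472.5  77.6  12. ]
```

```bash
cat >> h.py <<'E'
import json,math
from scipy.spatial.transform import Rotation as Ro
def plan(wps,hand=None,v=36,w=.11,start=None):
    """wps: (x,y,z,yaw[,v]) TCP targets, tool down; prints rows from measured pose"""
    s=ctrl.get_state();p=np.array(s["ee_pos"]);R=Ro.from_euler("xyz",s["eef_rot"])
    yaw0=s["eef_rot"][2];rows=[]
    for k in wps:
        tgt=np.array(k[:3],float);vv=k[4] if len(k)>4 else v
        dy=k[3]-R.as_euler("xyz")[2];dy=(dy+math.pi)%(2*math.pi)-math.pi
        if len(k)>5:dy+=k[5]*2*math.pi
        n=max(1,math.ceil(np.linalg.norm(tgt-p)/vv-.02),math.ceil(abs(dy)/w-.02))
        y=R.as_euler("xyz")[2];p0=p.copy()
        for i in range(1,n+1):
            f=i/n;Rt=Ro.from_euler("xyz",[math.pi,0,y+dy*f]);t=R.inv().apply(p0+(tgt-p0)*f-p)/500;a=(R.inv()*Rt).as_rotvec()/1.5
            t=t.round(3);a=a.round(3);p=p+R.apply(t*500);R=R*Ro.from_rotvec(a*1.5)
            r=dict(zip(("tx","ty","tz","ax","ay","az"),[float(q) for q in[*t,*a]]));r={q:z for q,z in r.items() if z}
            if hand is not None:r["hand"]=hand
            rows.append(r)
    for i in range(0,len(rows),12):print(json.dumps(rows[i:i+12]).replace('"',"'" ))
E
python3 - <<'E'
from h import *
plan([(380,480,400,2.4),(562,265,370,1.95),(562,265,273,1.95)],hand=1)
E
```

```text
[{'tx': -0.07, 'ty': -0.016, 'tz': 0.001, 'ax': -0.001, 'az': 0.047, 'hand': 1}, {'tx': -0.07, 'ty': -0.012, 'tz': 0.002, 'az': 0.046, 'hand': 1}, {'tx': -0.071, 'ty': -0.006, 'tz': 0.001, 'az': 0.047, 'hand': 1}, {'tx': -0.072, 'ty': -0.002, 'tz': 0.001, 'az': 0.047, 'hand': 1}, {'tx': -0.071, 'ty': 0.003, 'tz': 0.002, 'az': 0.046, 'hand': 1}, {'tx': -0.071, 'ty': 0.009, 'tz': 0.001, 'az': 0.047, 'hand': 1}, {'tx': -0.07, 'ty': -0.009, 'tz': 0.008, 'az': 0.037, 'hand': 1}, {'tx': -0.07, 'ty': -0.005, 'tz': 0.007, 'az': 0.038, 'hand': 1}, {'tx': -0.071, 'ty': -0.001, 'tz': 0.008, 'az': 0.037, 'hand': 1}, {'tx': -0.07, 'ty': 0.003, 'tz': 0.007, 'az': 0.038, 'hand': 1}, {'tx': -0.07, 'ty': 0.007, 'tz': 0.008, 'az': 0.037, 'hand': 1}, {'tx': -0.07, 'ty': 0.011, 'tz': 0.007, 'az': 0.038, 'hand': 1}]
[{'tx': -0.068, 'ty': 0.014, 'tz': 0.008, 'az': 0.037, 'hand': 1}, {'tx': -0.068, 'ty': 0.019, 'tz': 0.007, 'az': 0.038, 'hand': 1}, {'tz': 0.065, 'hand': 1}, {'tz': 0.064, 'hand': 1}, {'tz': 0.065, 'hand': 1}]
```

move_arm(rows=[{"tx": -0.07, "ty": -0.016, "tz": 0.001, "az": 0.047, "hand": 1}, {"tx": -0.07, "ty": -0.012, "tz": 0.002, "az": 0.046, "hand": 1}, {"tx": -0.071, "ty": -0.006, "tz": 0.001, "az": 0.047, "hand": 1}, {"tx": -0.072, "ty": -0.002, "tz": 0.001, "az": 0.047, "hand": 1}, {"tx": -0.071, "ty": 0.003, "tz": 0.002, "az": 0.046, "hand": 1}, {"tx": -0.071, "ty": 0.009, "tz": 0.001, "az": 0.047, "hand": 1}, {"tx": -0.07, "ty": -0.009, "tz": 0.008, "az": 0.037, "hand": 1}, {"tx": -0.07, "ty": -0.005, "tz": 0.007, "az": 0.038, "hand": 1}, {"tx": -0.071, "ty": -0.001, "tz": 0.008, "az": 0.037, "hand": 1}, {"tx": -0.07, "ty": 0.003, "tz": 0.007, "az": 0.038, "hand": 1}, {"tx": -0.07, "ty": 0.007, "tz": 0.008, "az": 0.037, "hand": 1}, {"tx": -0.07, "ty": 0.011, "tz": 0.007, "az": 0.038, "hand": 1}])

```text
invalid input
```

move_arm(rows=[{"tx": -0.068, "ty": 0.014, "tz": 0.008, "az": 0.037, "hand": 1}, {"tx": -0.068, "ty": 0.019, "tz": 0.007, "az": 0.038, "hand": 1}, {"hand": 1}, {"tz": 0.065, "hand": 1}, {"tz": 0.064, "hand": 1}, {"tz": 0.065, "hand": 1}, {"hand": 1}, {"hand": 1}])

```text
invalid input
```

move_arm(rows=[{"hand": 1.0, "tx": -0.07, "ty": -0.016, "tz": 0.001, "ax": 0.0, "ay": 0.0, "az": 0.047}])

```text
time: 0.18
ee_pos: [221.5, 577.6, 403.5]
eef_rot: [-3.141, -0.005, 2.761]
force: [-1.1, 0.7, 0.7]
width: 0.883
grasp_force: 0.0
```

move_arm(rows=[{"hand": 1, "tx": -0.07, "ty": -0.012, "tz": 0.002, "ax": 0, "ay": 0, "az": 0.046}, {"hand": 1, "tx": -0.071, "ty": -0.006, "tz": 0.001, "ax": 0, "ay": 0, "az": 0.047}, {"hand": 1, "tx": -0.072, "ty": -0.002, "tz": 0.001, "ax": 0, "ay": 0, "az": 0.047}, {"hand": 1, "tx": -0.071, "ty": 0.003, "tz": 0.002, "ax": 0, "ay": 0, "az": 0.046}, {"hand": 1, "tx": -0.071, "ty": 0.009, "tz": 0.001, "ax": 0, "ay": 0, "az": 0.047}, {"hand": 1, "tx": -0.07, "ty": -0.009, "tz": 0.008, "ax": 0, "ay": 0, "az": 0.037}, {"hand": 1, "tx": -0.07, "ty": -0.005, "tz": 0.007, "ax": 0, "ay": 0, "az": 0.038}, {"hand": 1, "tx": -0.071, "ty": -0.001, "tz": 0.008, "ax": 0, "ay": 0, "az": 0.037}, {"hand": 1, "tx": -0.07, "ty": 0.003, "tz": 0.007, "ax": 0, "ay": 0, "az": 0.038}, {"hand": 1, "tx": -0.07, "ty": 0.007, "tz": 0.008, "ax": 0, "ay": 0, "az": 0.037}, {"hand": 1, "tx": -0.07, "ty": 0.011, "tz": 0.007, "ax": 0, "ay": 0, "az": 0.038}, {"hand": 1, "tx": -0.068, "ty": 0.014, "tz": 0.008, "ax": 0, "ay": 0, "az": 0.037}])

```text
time: 1.18
ee_pos: [539.9, 290.7, 373.9]
eef_rot: [-3.141, 0.0, 2.004]
force: [1.3, -0.5, -0.4]
width: 0.002
grasp_force: 0.0
```

move_arm(rows=[{"hand": 1, "tx": -0.068, "ty": 0.019, "tz": 0.007, "ax": 0, "ay": 0, "az": 0.038}, {"hand": 1, "tx": 0, "ty": 0, "tz": 0, "ax": 0, "ay": 0, "az": 0}])

```text
time: 1.35
ee_pos: [566.1, 257.6, 370.0]
eef_rot: [-3.142, 0.005, 1.937]
force: [-0.1, -1.8, 0.7]
width: -0.005
grasp_force: 0.0
```

```bash
python3 - <<'E'
s=open("h.py").read()
s=s.replace("r={q:z for q,z in r.items() if z}","r={q:(z or 0) for q,z in r.items()}")
s=s.replace("""            if hand is not None:r["hand"]=hand\n""","""            r={"hand":hand,**r}\n""").replace(""".replace('"',"'" )""",""".replace(" ","")""")
open("h.py","w").write(s)
E
python3 - <<'E'
from h import *
u=np.array([-.37,.93])
a=np.array([562,265]);b=a+u*(29+62-14+8)
print(a,b)
plan([(*a,273,1.95),(*b,273,1.95,9)],hand=1)
E
```

```text
[562 265] [530.55 344.05]
[{"hand":1,"tx":0.006,"ty":-0.001,"tz":0.065,"ax":0,"ay":0.004,"az":-0.003},{"hand":1,"tx":0.005,"ty":-0.001,"tz":0.064,"ax":0,"ay":0,"az":-0.003},{"hand":1,"tx":0.006,"ty":0,"tz":0.065,"ax":0,"ay":0,"az":-0.003},{"hand":1,"tx":0.017,"ty":0,"tz":0,"ax":0,"ay":0,"az":0},{"hand":1,"tx":0.017,"ty":0,"tz":0,"ax":0,"ay":0,"az":0},{"hand":1,"tx":0.017,"ty":0,"tz":0,"ax":0,"ay":0,"az":0},{"hand":1,"tx":0.017,"ty":0,"tz":0,"ax":0,"ay":0,"az":0},{"hand":1,"tx":0.017,"ty":0,"tz":0,"ax":0,"ay":0,"az":0},{"hand":1,"tx":0.017,"ty":0,"tz":0,"ax":0,"ay":0,"az":0},{"hand":1,"tx":0.017,"ty":0,"tz":0,"ax":0,"ay":0,"az":0},{"hand":1,"tx":0.017,"ty":0,"tz":0,"ax":0,"ay":0,"az":0},{"hand":1,"tx":0.017,"ty":0,"tz":0,"ax":0,"ay":0,"az":0}]
[{"hand":1,"tx":0.017,"ty":0,"tz":0,"ax":0,"ay":0,"az":0}]
```

move_arm(rows=[{"hand": 1, "tx": 0.006, "ty": -0.001, "tz": 0.065, "ax": 0, "ay": 0.004, "az": -0.003}, {"hand": 1, "tx": 0.005, "ty": -0.001, "tz": 0.064, "ax": 0, "ay": 0, "az": -0.003}, {"hand": 1, "tx": 0.006, "ty": 0, "tz": 0.065, "ax": 0, "ay": 0, "az": -0.003}, {"hand": 1, "tx": 0.017, "ty": 0, "tz": 0, "ax": 0, "ay": 0, "az": 0}, {"hand": 1, "tx": 0.017, "ty": 0, "tz": 0, "ax": 0, "ay": 0, "az": 0}, {"hand": 1, "tx": 0.017, "ty": 0, "tz": 0, "ax": 0, "ay": 0, "az": 0}, {"hand": 1, "tx": 0.017, "ty": 0, "tz": 0, "ax": 0, "ay": 0, "az": 0}, {"hand": 1, "tx": 0.017, "ty": 0, "tz": 0, "ax": 0, "ay": 0, "az": 0}, {"hand": 1, "tx": 0.017, "ty": 0, "tz": 0, "ax": 0, "ay": 0, "az": 0}, {"hand": 1, "tx": 0.017, "ty": 0, "tz": 0, "ax": 0, "ay": 0, "az": 0}, {"hand": 1, "tx": 0.017, "ty": 0, "tz": 0, "ax": 0, "ay": 0, "az": 0}, {"hand": 1, "tx": 0.017, "ty": 0, "tz": 0, "ax": 0, "ay": 0, "az": 0}])

```text
time: 2.35
ee_pos: [528.1, 344.9, 274.5]
eef_rot: [3.141, -0.006, 1.963]
force: [-0.6, -0.6, 0.5]
width: -0.003
grasp_force: 0.0
```

move_arm(rows=[{"hand": 1, "tx": 0, "ty": 0, "tz": 0, "ax": 0, "ay": 0, "az": 0}, {"hand": 1, "tx": 0, "ty": 0, "tz": 0, "ax": 0, "ay": 0, "az": 0}, {"hand": 1, "tx": -0.02, "ty": 0, "tz": -0.04, "ax": 0, "ay": 0, "az": 0}, {"hand": 0.5, "tx": 0, "ty": 0, "tz": -0.07, "ax": 0, "ay": 0, "az": 0}, {"hand": 0.5, "tx": 0, "ty": 0, "tz": -0.07, "ax": 0, "ay": 0, "az": 0}, {"hand": 0.5, "tx": 0, "ty": 0, "tz": 0, "ax": 0, "ay": 0, "az": 0}])

```text
time: 2.85
ee_pos: [534.8, 333.8, 371.0]
eef_rot: [3.132, -0.008, 1.961]
force: [0.6, 1.4, 1.3]
width: 0.419
grasp_force: 0.0
```

```bash
python3 - <<'E'
from h import *
t=cv2.cvtColor(ctrl.grab_frame("top"),4);s=cv2.cvtColor(ctrl.grab_frame("side"),4)
cv2.imwrite("pics/d.png",np.hstack([cv2.resize(t[165:300,145:335],None,fx=2,fy=2,interpolation=2),cv2.resize(s[135:270,230:420],None,fx=2,fy=2,interpolation=2)]))
plan([(589.5,191.5,330,.74),(589.5,191.5,255,.74)],hand=.5)
E
```

```text
[{"hand":0.5,"tx":-0.026,"ty":0,"tz":0.006,"ax":0.002,"ay":-0.005,"az":0.068},{"hand":0.5,"tx":-0.025,"ty":0.002,"tz":0.006,"ax":0,"ay":0,"az":0.068},{"hand":0.5,"tx":-0.025,"ty":0.005,"tz":0.006,"ax":0,"ay":0,"az":0.068},{"hand":0.5,"tx":-0.024,"ty":0.007,"tz":0.006,"ax":0,"ay":0,"az":0.068},{"hand":0.5,"tx":-0.024,"ty":0.01,"tz":0.006,"ax":0,"ay":0,"az":0.067},{"hand":0.5,"tx":-0.022,"ty":0.012,"tz":0.006,"ax":0,"ay":0,"az":0.068},{"hand":0.5,"tx":-0.022,"ty":0.014,"tz":0.006,"ax":0,"ay":0,"az":0.068},{"hand":0.5,"tx":-0.019,"ty":0.016,"tz":0.006,"ax":0,"ay":0,"az":0.068},{"hand":0.5,"tx":-0.018,"ty":0.019,"tz":0.006,"ax":0,"ay":0,"az":0.068},{"hand":0.5,"tx":-0.016,"ty":0.02,"tz":0.006,"ax":0,"ay":0,"az":0.068},{"hand":0.5,"tx":-0.013,"ty":0.021,"tz":0.006,"ax":0,"ay":0,"az":0.068},{"hand":0.5,"tx":-0.012,"ty":0.023,"tz":0.006,"ax":0,"ay":0,"az":0.068}]
[{"hand":0.5,"tx":0,"ty":0,"tz":0.05,"ax":0,"ay":0,"az":0},{"hand":0.5,"tx":0,"ty":0,"tz":0.05,"ax":0,"ay":0,"az":0},{"hand":0.5,"tx":0,"ty":0,"tz":0.05,"ax":0,"ay":0,"az":0}]
```

View pics/d.png

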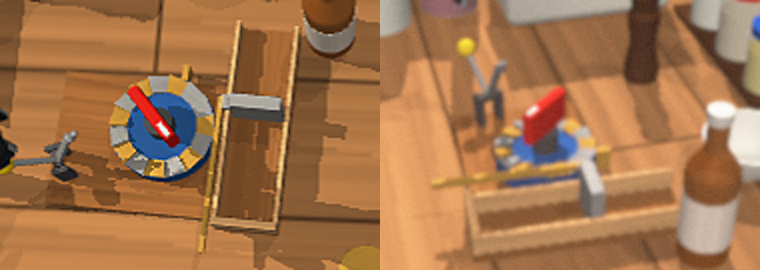

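The pawl is thrown open: the ball is leaning outward and the arm is lifted clear of the wheel. Next is gripping the knob.

move_arm(rows=[{"hand": 0.5, "tx": -0.026, "ty": 0, "tz": 0.006, "ax": 0.002, "ay": -0.005, "az": 0.068}, {"hand": 0.5, "tx": -0.025, "ty": 0.002, "tz": 0.006, "ax": 0, "ay": 0, "az": 0.068}, {"hand": 0.5, "tx": -0.025, "ty": 0.005, "tz": 0.006, "ax": 0, "ay": 0, "az": 0.068}, {"hand": 0.5, "tx": -0.024, "ty": 0.007, "tz": 0.006, "ax": 0, "ay": 0, "az": 0.068}, {"hand": 0.5, "tx": -0.024, "ty": 0.01, "tz": 0.006, "ax": 0, "ay": 0, "az": 0.067}, {"hand": 0.5, "tx": -0.022, "ty": 0.012, "tz": 0.006, "ax": 0, "ay": 0, "az": 0.068}, {"hand": 0.5, "tx": -0.022, "ty": 0.014, "tz": 0.006, "ax": 0, "ay": 0, "az": 0.068}, {"hand": 0.5, "tx": -0.019, "ty": 0.016, "tz": 0.006, "ax": 0, "ay": 0, "az": 0.068}, {"hand": 0.5, "tx": -0.018, "ty": 0.019, "tz": 0.006, "ax": 0, "ay": 0, "az": 0.068}, {"hand": 0.5, "tx": -0.016, "ty": 0.02, "tz": 0.006, "ax": 0, "ay": 0, "az": 0.068}, {"hand": 0.5, "tx": -0.013, "ty": 0.021, "tz": 0.006, "ax": 0, "ay": 0, "az": 0.068}, {"hand": 0.5, "tx": -0.012, "ty": 0.023, "tz": 0.006, "ax": 0, "ay": 0, "az": 0.068}])

```text
time: 3.95
ee_pos: [588.4, 191.0, 326.7]
eef_rot: [-3.141, 0.006, 0.735]
force: [-0.1, 0.9, 0.2]
width: 0.5
grasp_force: 0.0
```

move_arm(rows=[{"hand": 0.5, "tx": 0, "ty": 0, "tz": 0, "ax": 0, "ay": 0, "az": 0}, {"hand": 0.5, "tx": 0, "ty": 0, "tz": 0, "ax": 0, "ay": 0, "az": 0}])

```text
time: 4.12
ee_pos: [588.4, 191.3, 327.1]
eef_rot: [-3.142, 0.006, 0.742]
force: [-0.3, -0.2, -0.7]
width: 0.501
grasp_force: 0.0
```

```bash
python3 - <<'E'
from h import *
plan([(589.5,191.5,255,.74)],hand=.5,v=28)
E
```

```text
[{"hand":0.5,"tx":0.001,"ty":0,"tz":0.048,"ax":0,"ay":0.004,"az":0},{"hand":0.5,"tx":0.001,"ty":0.001,"tz":0.048,"ax":0,"ay":0,"az":0.001},{"hand":0.5,"tx":0,"ty":0,"tz":0.048,"ax":0,"ay":0,"az":0}]
```

move_arm(rows=[{"hand": 0.5, "tx": 0.001, "ty": 0, "tz": 0.048, "ax": 0, "ay": 0.004, "az": 0}, {"hand": 0.5, "tx": 0.001, "ty": 0.001, "tz": 0.048, "ax": 0, "ay": 0, "az": 0}, {"hand": 0.5, "tx": 0, "ty": 0, "tz": 0.048, "ax": 0, "ay": 0, "az": 0}, {"hand": 0.5, "tx": 0, "ty": 0, "tz": 0, "ax": 0, "ay": 0, "az": 0}, {"hand": 1, "tx": 0, "ty": 0, "tz": 0, "ax": 0, "ay": 0, "az": 0}, {"hand": 1, "tx": 0, "ty": 0, "tz": 0, "ax": 0, "ay": 0, "az": 0}, {"hand": 1, "tx": 0, "ty": 0, "tz": 0, "ax": 0, "ay": 0, "az": 0}, {"hand": 1, "tx": 0, "ty": 0, "tz": 0, "ax": 0, "ay": 0, "az": 0}, {"hand": 1, "tx": 0, "ty": 0, "tz": 0, "ax": 0, "ay": 0, "az": 0}, {"hand": 1, "tx": 0, "ty": 0, "tz": 0, "ax": 0, "ay": 0, "az": 0}], force=40)

```text
time: 4.95
ee_pos: [589.6, 193.4, 257.6]
eef_rot: [-3.14, -0.004, 0.743]
force: [-4.2, 3.7, 1.6]
width: 0.182
grasp_force: 40.5
```

move_arm(rows=[{"hand": 1, "tx": 0, "ty": 0, "tz": 0, "ax": 0, "ay": 0, "az": -0.04}, {"hand": 1, "tx": 0, "ty": 0, "tz": 0, "ax": 0, "ay": 0, "az": -0.07}, {"hand": 1, "tx": 0, "ty": 0, "tz": 0, "ax": 0, "ay": 0, "az": -0.07}, {"hand": 1, "tx": 0, "ty": 0, "tz": 0, "ax": 0, "ay": 0, "az": -0.07}, {"hand": 1, "tx": 0, "ty": 0, "tz": 0, "ax": 0, "ay": 0, "az": -0.07}, {"hand": 1, "tx": 0, "ty": 0, "tz": 0, "ax": 0, "ay": 0, "az": -0.07}, {"hand": 1, "tx": 0, "ty": 0, "tz": 0, "ax": 0, "ay": 0, "az": -0.07}, {"hand": 1, "tx": 0, "ty": 0, "tz": 0, "ax": 0, "ay": 0, "az": -0.07}, {"hand": 1, "tx": 0, "ty": 0, "tz": 0, "ax": 0, "ay": 0, "az": -0.07}, {"hand": 1, "tx": 0, "ty": 0, "tz": 0, "ax": 0, "ay": 0, "az": -0.07}, {"hand": 1, "tx": 0, "ty": 0, "tz": 0, "ax": 0, "ay": 0, "az": -0.07}, {"hand": 1, "tx": 0, "ty": 0, "tz": 0, "ax": 0, "ay": 0, "az": -0.07}])

```text
time: 5.95
ee_pos: [590.7, 193.1, 257.6]
eef_rot: [3.135, -0.001, 1.962]
force: [3.8, 4.1, -4.6]
width: 0.183
grasp_force: 39.5
```

move_arm(rows=[{"hand": 1, "tx": 0, "ty": 0, "tz": 0, "ax": 0, "ay": 0, "az": -0.07}, {"hand": 1, "tx": 0, "ty": 0, "tz": 0, "ax": 0, "ay": 0, "az": -0.07}, {"hand": 1, "tx": 0, "ty": 0, "tz": 0, "ax": 0, "ay": 0, "az": -0.07}, {"hand": 1, "tx": 0, "ty": 0, "tz": 0, "ax": 0, "ay": 0, "az": -0.07}, {"hand": 1, "tx": 0, "ty": 0, "tz": 0, "ax": 0, "ay": 0, "az": -0.07}, {"hand": 1, "tx": 0, "ty": 0, "tz": 0, "ax": 0, "ay": 0, "az": -0.07}, {"hand": 1, "tx": 0, "ty": 0, "tz": 0, "ax": 0, "ay": 0, "az": -0.07}, {"hand": 1, "tx": 0, "ty": 0, "tz": 0, "ax": 0, "ay": 0, "az": -0.07}, {"hand": 1, "tx": 0, "ty": 0, "tz": 0, "ax": 0, "ay": 0, "az": -0.05}, {"hand": 1, "tx": 0, "ty": 0, "tz": 0, "ax": 0, "ay": 0, "az": 0}, {"hand": 1, "tx": 0, "ty": 0, "tz": 0, "ax": 0, "ay": 0, "az": 0}])

```text
time: 6.87
ee_pos: [591.4, 193.9, 257.6]
eef_rot: [3.135, 0.006, 2.872]
force: [5.7, 8.4, -8.1]
width: 0.179
grasp_force: 39.4
```

```bash
python3 - <<'E'
from h import *
s=ctrl.get_state();print(s["q"][6],s["torque"],s["eef_rot"],s["force"])
t=cv2.cvtColor(ctrl.grab_frame("top"),4)
cv2.imwrite("pics/e.png",cv2.resize(t[165:300,155:335],None,fx=4.4,fy=4.4,interpolation=cv2.INTER_CUBIC))
E
```

```text
0.8987545485279348 [ 1.33038779 -1.00490169  0.01996424] [3.13503831 0.00588175 2.87247867] [ 5.71709066  8.40373169 -8.13246864]
```

View pics/e.png

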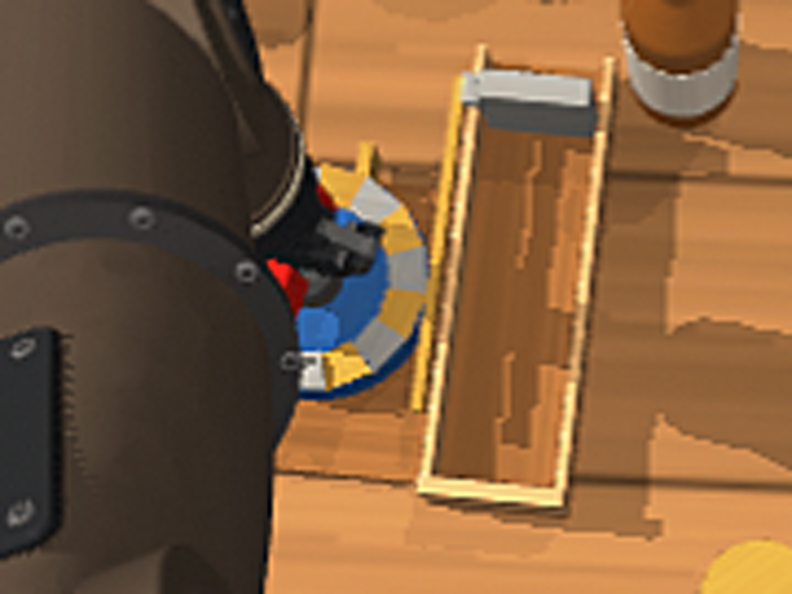

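The pusher is nearly back, with its front edge at about (530,105) in the crop. I'll turn the last bit while watching the torque.

move_arm(rows=[{"hand": 1, "tx": 0, "ty": 0, "tz": 0, "ax": 0, "ay": 0, "az": -0.04}, {"hand": 1, "tx": 0, "ty": 0, "tz": 0, "ax": 0, "ay": 0, "az": -0.04}, {"hand": 1, "tx": 0, "ty": 0, "tz": 0, "ax": 0, "ay": 0, "az": -0.03}, {"hand": 1, "tx": 0, "ty": 0, "tz": 0, "ax": 0, "ay": 0, "az": -0.01}, {"hand": 1, "tx": 0, "ty": 0, "tz": 0, "ax": 0, "ay": 0, "az": 0}, {"hand": 1, "tx": 0, "ty": 0, "tz": 0, "ax": 0, "ay": 0, "az": 0}])

```text
time: 7.42
ee_pos: [591.4, 194.1, 257.7]
eef_rot: [3.136, 0.007, 3.052]
force: [8.1, 8.3, -8.4]
width: 0.182
grasp_force: 39.4
```

```bash
python3 - <<'E'
from h import *
s=ctrl.get_state();print(s["q"][6],s["torque"],s["eef_rot"],s["force"])
t=cv2.cvtColor(ctrl.grab_frame("top"),4)
c=cv2.resize(t[165:215,245:300],None,fx=10,fy=10,interpolation=cv2.INTER_CUBIC)
cv2.imwrite("pics/f.png",c)
R=lambda p:(lambda c,s_:[472.5+c*p[0]-s_*p[1],77.6+s_*p[0]+c*p[1],p[2]])(np.cos(-.048),np.sin(-.048))
for x in(215,221,227):print(x,((proj("top",[R((x,33,77)),R((x,-33,77))])-[245,165])*10).round())
E
```

```text
1.0465285382585532 [ 1.45056113 -1.07261199  0.12332277] [3.13599051 0.00717682 3.05227024] [ 8.14332999  8.28149196 -8.38379548]
215 [[180. 239.]
 [438. 260.]]
221 [[183. 216.]
 [440. 238.]]
227 [[185. 194.]
 [442. 215.]]
```

View pics/f.png

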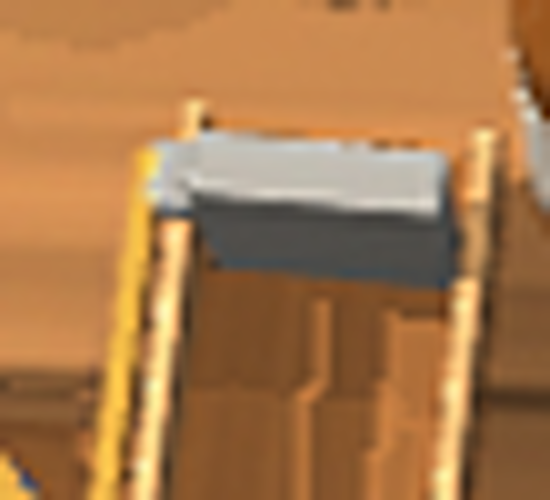

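The pusher's front edge runs (200,190)–(435,213), which matches the 227 mm prediction. I'll give it one small nudge more, then release and retreat.

move_arm(rows=[{"hand": 1, "tx": 0, "ty": 0, "tz": 0, "ax": 0, "ay": 0, "az": -0.015}, {"hand": 1, "tx": 0, "ty": 0, "tz": 0, "ax": 0, "ay": 0, "az": -0.01}, {"hand": 1, "tx": 0, "ty": 0, "tz": 0, "ax": 0, "ay": 0, "az": 0}, {"hand": 1, "tx": 0, "ty": 0, "tz": 0, "ax": 0, "ay": 0, "az": 0}])

```text
time: 7.8
ee_pos: [591.4, 194.1, 257.6]
eef_rot: [3.136, 0.007, 3.089]
force: [7.1, 9.5, -9.1]
width: 0.179
grasp_force: 39.5
```

```bash
python3 - <<'E'
from h import *
s=ctrl.get_state();print(s["q"][6],s["torque"],s["eef_rot"],s["force"])
E
```

```text
1.0769390230122275 [ 1.5316204  -1.02770095 -0.43344771] [3.13605067 0.00727717 3.08883564] [ 7.08249766  9.51338595 -9.07963304]
```

move_arm(rows=[{"hand": 0.5, "tx": 0, "ty": 0, "tz": 0, "ax": 0, "ay": 0, "az": 0}, {"hand": 0.5, "tx": 0, "ty": 0, "tz": 0, "ax": 0, "ay": 0, "az": 0}, {"hand": 0.5, "tx": 0, "ty": 0, "tz": 0, "ax": 0, "ay": 0, "az": 0}, {"hand": 0.5, "tx": 0, "ty": 0, "tz": 0, "ax": 0, "ay": 0, "az": 0}, {"hand": 0.5, "tx": 0, "ty": 0, "tz": -0.05, "ax": 0, "ay": 0, "az": 0}, {"hand": 0.5, "tx": 0, "ty": 0, "tz": -0.07, "ax": 0, "ay": 0, "az": 0}, {"hand": 0.5, "tx": 0, "ty": 0, "tz": -0.07, "ax": 0, "ay": 0, "az": 0}, {"hand": 1, "tx": 0, "ty": 0, "tz": -0.05, "ax": 0, "ay": 0, "az": 0}, {"hand": 1, "tx": 0, "ty": 0, "tz": 0, "ax": 0, "ay": 0, "az": 0}])

```text
time: 8.55
ee_pos: [591.0, 192.2, 382.7]
eef_rot: [3.136, 0.011, 3.088]
force: [0.9, 0.2, 0.1]
width: 0.226
grasp_force: 0.0
```

```bash
python3 - <<'E'
from h import *
print(ctrl.get_state()["ee_pos"])
plan([(502,408,370,1.95),(502,408,268,1.95,30)],hand=1)
t=cv2.cvtColor(ctrl.grab_frame("top"),4)
# yellow ball detection
m=cv2.inRange(t[160:300,100:240],(0,150,190),(60,255,255));n,l,st,c=cv2.connectedComponentsWithStats(m)
print([(st[i,4],(c[i]+[100,160]).round(1),ray("top",c[i]+[100,160],108).round()) for i in range(1,n) if st[i,4]>10])
E
```

```text
[590.95935703 192.24884014 382.65395984]
[{"hand":1,"tx":0.018,"ty":0.038,"tz":0.002,"ax":0.004,"ay":0.007,"az":0.069},{"hand":1,"tx":0.022,"ty":0.036,"tz":0.003,"ax":0,"ay":0,"az":0.069},{"hand":1,"tx":0.026,"ty":0.034,"tz":0.002,"ax":0,"ay":0,"az":0.069},{"hand":1,"tx":0.029,"ty":0.031,"tz":0.002,"ax":0,"ay":0,"az":0.069},{"hand":1,"tx":0.032,"ty":0.028,"tz":0.003,"ax":0,"ay":0,"az":0.069},{"hand":1,"tx":0.035,"ty":0.024,"tz":0.002,"ax":0,"ay":0,"az":0.069},{"hand":1,"tx":0.037,"ty":0.02,"tz":0.002,"ax":0,"ay":0,"az":0.069},{"hand":1,"tx":0.039,"ty":0.017,"tz":0.002,"ax":0,"ay":0,"az":0.069},{"hand":1,"tx":0.041,"ty":0.012,"tz":0.003,"ax":0,"ay":0,"az":0.069},{"hand":1,"tx":0.042,"ty":0.009,"tz":0.002,"ax":0,"ay":0,"az":0.069},{"hand":1,"tx":0.042,"ty":0.003,"tz":0.002,"ax":0,"ay":0,"az":0.068},{"hand":1,"tx":0,"ty":0,"tz":0.051,"ax":0,"ay":0,"az":0}]
[{"hand":1,"tx":0,"ty":0,"tz":0.051,"ax":0,"ay":0,"az":0},{"hand":1,"tx":0,"ty":0,"tz":0.051,"ax":0,"ay":0,"az":0},{"hand":1,"tx":0,"ty":0,"tz":0.051,"ax":0,"ay":0,"az":0}]
[]
```

move_arm(rows=[{"hand": 1, "tx": 0.018, "ty": 0.038, "tz": 0.002, "ax": 0.004, "ay": 0.007, "az": 0.069}, {"hand": 1, "tx": 0.022, "ty": 0.036, "tz": 0.003, "ax": 0, "ay": 0, "az": 0.069}, {"hand": 1, "tx": 0.026, "ty": 0.034, "tz": 0.002, "ax": 0, "ay": 0, "az": 0.069}, {"hand": 1, "tx": 0.029, "ty": 0.031, "tz": 0.002, "ax": 0, "ay": 0, "az": 0.069}, {"hand": 1, "tx": 0.032, "ty": 0.028, "tz": 0.003, "ax": 0, "ay": 0, "az": 0.069}, {"hand": 1, "tx": 0.035, "ty": 0.024, "tz": 0.002, "ax": 0, "ay": 0, "az": 0.069}, {"hand": 1, "tx": 0.037, "ty": 0.02, "tz": 0.002, "ax": 0, "ay": 0, "az": 0.069}, {"hand": 1, "tx": 0.039, "ty": 0.017, "tz": 0.002, "ax": 0, "ay": 0, "az": 0.069}, {"hand": 1, "tx": 0.041, "ty": 0.012, "tz": 0.003, "ax": 0, "ay": 0, "az": 0.069}, {"hand": 1, "tx": 0.042, "ty": 0.009, "tz": 0.002, "ax": 0, "ay": 0, "az": 0.069}, {"hand": 1, "tx": 0.042, "ty": 0.003, "tz": 0.002, "ax": 0, "ay": 0, "az": 0.068}, {"hand": 1, "tx": 0, "ty": 0, "tz": 0, "ax": 0, "ay": 0, "az": 0}])

```text
time: 9.6
ee_pos: [496.9, 412.3, 362.1]
eef_rot: [-3.129, -0.002, 1.951]
force: [-0.2, 1.0, 0.1]
width: 0.001
grasp_force: 0.0
```

```bash
python3 - <<'E'
from h import *
s=cv2.cvtColor(ctrl.grab_frame("side"),4)
m=cv2.inRange(s[120:220,220:330],(0,150,150),(90,255,255));n,l,st,c=cv2.connectedComponentsWithStats(m)
print([(st[i,4],(c[i]+[220,120]).round(1),ray("side",c[i]+[220,120],108).round()) for i in range(1,n) if st[i,4]>10])
plan([(502,408,268,1.95,30),(502+78*.37,408-78*.93,268,1.95,9)],hand=1)
E
```

```text
[(np.int32(55), array([272.5, 157.6]), array([520., 377., 108.])), (np.int32(11), array([294.4, 198.1]), array([535., 160., 108.])), (np.int32(13), array([297.8, 218.2]), array([524.,  75., 108.]))]
[{"hand":1,"tx":-0.002,"ty":0.002,"tz":0.047,"ax":-0.008,"ay":0,"az":0.001},{"hand":1,"tx":-0.001,"ty":0.001,"tz":0.047,"ax":0,"ay":0,"az":0.001},{"hand":1,"tx":-0.002,"ty":0.002,"tz":0.047,"ax":0,"ay":0,"az":0},{"hand":1,"tx":-0.002,"ty":0.001,"tz":0.047,"ax":0,"ay":0,"az":0.001},{"hand":1,"tx":-0.017,"ty":0,"tz":0,"ax":0,"ay":0,"az":0},{"hand":1,"tx":-0.018,"ty":0,"tz":0,"ax":0,"ay":0,"az":0},{"hand":1,"tx":-0.017,"ty":0,"tz":0,"ax":0,"ay":0,"az":0},{"hand":1,"tx":-0.017,"ty":0,"tz":0,"ax":0,"ay":0,"az":0},{"hand":1,"tx":-0.018,"ty":0,"tz":0,"ax":0,"ay":0,"az":0},{"hand":1,"tx":-0.017,"ty":0,"tz":0,"ax":0,"ay":0,"az":0},{"hand":1,"tx":-0.017,"ty":0,"tz":0,"ax":0,"ay":0,"az":0},{"hand":1,"tx":-0.018,"ty":0,"tz":0,"ax":0,"ay":0,"az":0}]
[{"hand":1,"tx":-0.017,"ty":0,"tz":0,"ax":0,"ay":0,"az":0}]
```

move_arm(rows=[{"hand": 1, "tx": 0, "ty": 0.001, "tz": 0.047, "ax": -0.008, "ay": 0, "az": 0}, {"hand": 1, "tx": 0, "ty": 0.001, "tz": 0.047, "ax": 0, "ay": 0, "az": 0}, {"hand": 1, "tx": 0, "ty": 0.001, "tz": 0.047, "ax": 0, "ay": 0, "az": 0}, {"hand": 1, "tx": 0, "ty": 0.001, "tz": 0.047, "ax": 0, "ay": 0, "az": 0}, {"hand": 1, "tx": -0.017, "ty": 0, "tz": 0, "ax": 0, "ay": 0, "az": 0}, {"hand": 1, "tx": -0.018, "ty": 0, "tz": 0, "ax": 0, "ay": 0, "az": 0}, {"hand": 1, "tx": -0.018, "ty": 0, "tz": 0, "ax": 0, "ay": 0, "az": 0}, {"hand": 1, "tx": -0.018, "ty": 0, "tz": 0, "ax": 0, "ay": 0, "az": 0}, {"hand": 1, "tx": -0.018, "ty": 0, "tz": 0, "ax": 0, "ay": 0, "az": 0}, {"hand": 1, "tx": -0.018, "ty": 0, "tz": 0, "ax": 0, "ay": 0, "az": 0}, {"hand": 1, "tx": -0.018, "ty": 0, "tz": 0, "ax": 0, "ay": 0, "az": 0}, {"hand": 1, "tx": -0.018, "ty": 0, "tz": 0, "ax": 0, "ay": 0, "az": 0}])

```text
time: 10.65
ee_pos: [529.0, 340.9, 270.3]
eef_rot: [3.139, -0.0, 1.951]
force: [0.1, -0.3, 0.2]
width: -0.001
grasp_force: 0.0
```

move_arm(rows=[{"hand": 1, "tx": -0.016, "ty": 0, "tz": 0, "ax": 0, "ay": 0, "az": 0}, {"hand": 1, "tx": 0, "ty": 0, "tz": 0, "ax": 0, "ay": 0, "az": 0}, {"hand": 1, "tx": 0, "ty": 0, "tz": 0, "ax": 0, "ay": 0, "az": 0}, {"hand": 1, "tx": 0.02, "ty": 0, "tz": -0.04, "ax": 0, "ay": 0, "az": 0}, {"hand": 1, "tx": 0, "ty": 0, "tz": -0.07, "ax": 0, "ay": 0, "az": 0}, {"hand": 1, "tx": 0, "ty": 0, "tz": -0.07, "ax": 0, "ay": 0, "az": 0}, {"hand": 0, "tx": 0, "ty": 0, "tz": -0.05, "ax": 0, "ay": 0, "az": 0}])

```text
time: 11.23
ee_pos: [527.3, 344.9, 387.7]
eef_rot: [3.137, -0.001, 1.953]
force: [0.3, -0.5, 0.3]
width: 0.127
grasp_force: 0.0
```

```bash
python3 - <<'E'
from h import *
s=cv2.cvtColor(ctrl.grab_frame("side"),4)
m=cv2.inRange(s[120:220,220:330],(0,150,150),(90,255,255));n,l,st,c=cv2.connectedComponentsWithStats(m)
print([(st[i,4],(c[i]+[220,120]).round(1),ray("side",c[i]+[220,120],123).round()) for i in range(1,n) if st[i,4]>10])
# red jar first: target above crate; crate yaw
cr=[np.array(ray("top",C(*p),45)[:2]) for p in((65,105),(525,68),(578,443),(98,487))]
print([np.arctan2(*(a-b)[::-1]) for a,b in((cr[0],cr[1]),(cr[3],cr[2]),(cr[0],cr[3]),(cr[1],cr[2]))])
E
```

```text
[(np.int32(68), array([286.4, 163. ]), array([547., 310., 123.])), (np.int32(13), array([297.8, 218.5]), array([520.,  54., 123.])), (np.int32(16), array([318.2, 218.4]), array([566.,  42., 123.]))]
[np.float64(1.6939235153679293), np.float64(1.6986159099283311), np.float64(0.10684815689296487), np.float64(0.12709985358304035)]
```

```bash
python3 - <<'E'
from h import *
s=cv2.imread("pics/side0.png")
m=cv2.inRange(s[120:220,220:330],(0,150,150),(90,255,255));n,l,st,c=cv2.connectedComponentsWithStats(m)
print([(st[i,4],(c[i]+[220,120]).round(1)) for i in range(1,n) if st[i,4]>10])
plan([(560,120,400,1.0),(546,-207,400,.12)],hand=0,v=38)
E
```

```text
[(np.int32(67), array([285.4, 161.9])), (np.int32(23), array([325.6, 197. ])), (np.int32(16), array([293.9, 200.1])), (np.int32(14), array([290.4, 210.5])), (np.int32(14), array([300.4, 218.3])), (np.int32(19), array([317.6, 218.3]))]
[{"hand":0,"tx":-0.049,"ty":-0.012,"tz":-0.002,"ax":0.007,"ay":-0.003,"az":0.071},{"hand":0,"tx":-0.05,"ty":-0.007,"tz":-0.002,"ax":0,"ay":0,"az":0.07},{"hand":0,"tx":-0.051,"ty":-0.001,"tz":-0.001,"ax":0,"ay":0,"az":0.071},{"hand":0,"tx":-0.05,"ty":0.003,"tz":-0.002,"ax":0,"ay":0,"az":0.07},{"hand":0,"tx":-0.05,"ty":0.009,"tz":-0.002,"ax":0,"ay":0,"az":0.071},{"hand":0,"tx":-0.048,"ty":0.015,"tz":-0.001,"ax":0,"ay":0,"az":0.07},{"hand":0,"tx":-0.047,"ty":0.019,"tz":-0.002,"ax":0,"ay":0,"az":0.071},{"hand":0,"tx":-0.044,"ty":0.024,"tz":-0.001,"ax":0,"ay":0,"az":0.07},{"hand":0,"tx":-0.042,"ty":0.029,"tz":-0.002,"ax":0,"ay":0,"az":0.071},{"hand":0,"tx":-0.063,"ty":0.037,"tz":0,"ax":0,"ay":0,"az":0.065},{"hand":0,"tx":-0.059,"ty":0.042,"tz":0,"ax":0,"ay":0,"az":0.065},{"hand":0,"tx":-0.054,"ty":0.048,"tz":0,"ax":0,"ay":0,"az":0.066}]
[{"hand":0,"tx":-0.05,"ty":0.054,"tz":0,"ax":0,"ay":0,"az":0.065},{"hand":0,"tx":-0.044,"ty":0.058,"tz":0,"ax":0,"ay":0,"az":0.065},{"hand":0,"tx":-0.038,"ty":0.061,"tz":0,"ax":0,"ay":0,"az":0.065},{"hand":0,"tx":-0.032,"ty":0.066,"tz":0,"ax":0,"ay":0,"az":0.065},{"hand":0,"tx":-0.026,"ty":0.068,"tz":0,"ax":0,"ay":0,"az":0.065},{"hand":0,"tx":-0.019,"ty":0.07,"tz":0,"ax":0,"ay":0,"az":0.066}]
```

move_arm(rows=[{"hand": 0, "tx": -0.049, "ty": -0.012, "tz": -0.002, "ax": 0.007, "ay": -0.003, "az": 0.071}, {"hand": 0, "tx": -0.05, "ty": -0.007, "tz": -0.002, "ax": 0, "ay": 0, "az": 0.07}, {"hand": 0, "tx": -0.051, "ty": -0.001, "tz": -0.001, "ax": 0, "ay": 0, "az": 0.071}, {"hand": 0, "tx": -0.05, "ty": 0.003, "tz": -0.002, "ax": 0, "ay": 0, "az": 0.07}, {"hand": 0, "tx": -0.05, "ty": 0.009, "tz": -0.002, "ax": 0, "ay": 0, "az": 0.071}, {"hand": 0, "tx": -0.048, "ty": 0.015, "tz": -0.001, "ax": 0, "ay": 0, "az": 0.07}, {"hand": 0, "tx": -0.047, "ty": 0.019, "tz": -0.002, "ax": 0, "ay": 0, "az": 0.071}, {"hand": 0, "tx": -0.044, "ty": 0.024, "tz": -0.001, "ax": 0, "ay": 0, "az": 0.07}, {"hand": 0, "tx": -0.042, "ty": 0.029, "tz": -0.002, "ax": 0, "ay": 0, "az": 0.071}, {"hand": 0, "tx": -0.063, "ty": 0.037, "tz": 0, "ax": 0, "ay": 0, "az": 0.065}, {"hand": 0, "tx": -0.059, "ty": 0.042, "tz": 0, "ax": 0, "ay": 0, "az": 0.065}, {"hand": 0, "tx": -0.054, "ty": 0.048, "tz": 0, "ax": 0, "ay": 0, "az": 0.066}])

```text
time: 12.28
ee_pos: [553.9, 9.2, 394.0]
eef_rot: [3.141, 0.009, 0.702]
force: [0.4, -0.1, 0.2]
width: 1.001
grasp_force: 0.0
```

move_arm(rows=[{"hand": 0, "tx": -0.05, "ty": 0.054, "tz": 0, "ax": 0, "ay": 0, "az": 0.065}, {"hand": 0, "tx": -0.044, "ty": 0.058, "tz": 0, "ax": 0, "ay": 0, "az": 0.065}, {"hand": 0, "tx": -0.038, "ty": 0.061, "tz": 0, "ax": 0, "ay": 0, "az": 0.065}, {"hand": 0, "tx": -0.032, "ty": 0.066, "tz": 0, "ax": 0, "ay": 0, "az": 0.065}, {"hand": 0, "tx": -0.026, "ty": 0.068, "tz": 0, "ax": 0, "ay": 0, "az": 0.065}, {"hand": 0, "tx": -0.019, "ty": 0.07, "tz": 0, "ax": 0, "ay": 0, "az": 0.066}, {"hand": 0, "tx": 0, "ty": 0, "tz": 0, "ax": 0, "ay": 0, "az": 0}, {"hand": 0, "tx": 0, "ty": 0, "tz": 0, "ax": 0, "ay": 0, "az": 0}])

```text
time: 12.95
ee_pos: [544.0, -210.3, 395.5]
eef_rot: [3.135, 0.008, 0.115]
force: [-0.2, 1.4, -0.2]
width: 1.001
grasp_force: 0.0
```

```bash
cat >> h.py <<'E'
def lid(col,n="side",z=91,roi=(230,480,200,500),im=None):
    """centroid of a coloured lid (side: disc top + rim) by hue"""
    if im is None: im=cv2.cvtColor(ctrl.grab_frame(n),4)
    lo,hi={"red":((0,150,90),(6,255,255)),"blue":((105,120,60),(125,255,255))}[col]
    y0,y1,x0,x1=roi;m=cv2.inRange(cv2.cvtColor(im,cv2.COLOR_BGR2HSV)[y0:y1,x0:x1],lo,hi)
    k,l,st,c=cv2.connectedComponentsWithStats(m);i=1+np.argmax(st[1:,4]);return c[i]+[x0,y0],st[i]
E
python3 - <<'E'
from h import *
im0=cv2.imread("pics/side0.png")
im=cv2.cvtColor(ctrl.grab_frame("side"),4);cv2.imwrite("pics/g.png",im[200:460,200:500])
for c in("red","blue"):print(c,lid(c,im=im0),lid(c,im=im))
plan([(546,-207,233,.12)],hand=0,v=30)
E
```

```text
red (array([341.72727273, 310.08531469]), array([126,  67,  32,  28, 715], dtype=int32)) (array([341.7026648 , 310.16690042]), array([126,  67,  32,  28, 713], dtype=int32))
blue (array([322.88248588, 365.85649718]), array([106, 120,  34,  33, 885], dtype=int32)) (array([322.77423033, 365.85176739]), array([106, 120,  34,  33, 877], dtype=int32))
[{"hand":0,"tx":0.001,"ty":-0.001,"tz":0.054,"ax":0.004,"ay":0.005,"az":0},{"hand":0,"tx":0,"ty":0,"tz":0.054,"ax":0,"ay":0,"az":0},{"hand":0,"tx":0.001,"ty":0,"tz":0.054,"ax":0,"ay":0,"az":0},{"hand":0,"tx":0.001,"ty":-0.001,"tz":0.054,"ax":0,"ay":0,"az":-0.001},{"hand":0,"tx":0,"ty":0,"tz":0.054,"ax":0,"ay":0,"az":0},{"hand":0,"tx":0.001,"ty":0,"tz":0.054,"ax":0,"ay":0,"az":0}]
```

View pics/g.png

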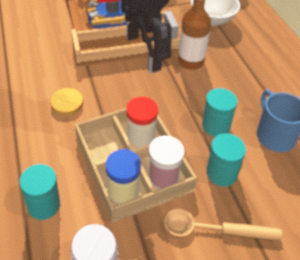

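The jars haven't moved since the first picture. Next I descend and grip the red one.

move_arm(rows=[{"hand": 0, "tx": 0.001, "ty": -0.001, "tz": 0.054, "ax": 0.004, "ay": 0.005, "az": 0}, {"hand": 0, "tx": 0, "ty": 0, "tz": 0.054, "ax": 0, "ay": 0, "az": 0}, {"hand": 0, "tx": 0.001, "ty": 0, "tz": 0.054, "ax": 0, "ay": 0, "az": 0}, {"hand": 0, "tx": 0.001, "ty": -0.001, "tz": 0.054, "ax": 0, "ay": 0, "az": 0}, {"hand": 0, "tx": 0, "ty": 0, "tz": 0.054, "ax": 0, "ay": 0, "az": 0}, {"hand": 0, "tx": 0.001, "ty": 0, "tz": 0.054, "ax": 0, "ay": 0, "az": 0}, {"hand": 0, "tx": 0, "ty": 0, "tz": 0, "ax": 0, "ay": 0, "az": 0}, {"hand": 1, "tx": 0, "ty": 0, "tz": 0, "ax": 0, "ay": 0, "az": 0}, {"hand": 1, "tx": 0, "ty": 0, "tz": 0, "ax": 0, "ay": 0, "az": 0}, {"hand": 1, "tx": 0, "ty": 0, "tz": 0, "ax": 0, "ay": 0, "az": 0}, {"hand": 1, "tx": 0, "ty": 0, "tz": 0, "ax": 0, "ay": 0, "az": 0}, {"hand": 1, "tx": 0, "ty": 0, "tz": 0, "ax": 0, "ay": 0, "az": 0}], force=32)

```text
time: 14.0
ee_pos: [546.8, -207.3, 235.2]
eef_rot: [3.142, -0.003, 0.119]
force: [-0.1, 1.9, 7.6]
width: 0.714
grasp_force: 36.1
```

```bash
python3 - <<'E'
from h import *
s=ctrl.get_state();print(s["ee_pos"],s["width"])
x,y,_=s["ee_pos"]
plan([(x,y,370,.12,30),(507.5,76,370,-.05,34)],hand=1)
E
```

```text
[ 546.81272717 -207.28564596  235.24038562] 0.7135641760504907
[{"hand":1,"tx":0,"ty":0,"tz":-0.054,"ax":0,"ay":-0.002,"az":0},{"hand":1,"tx":0,"ty":0,"tz":-0.054,"ax":0,"ay":0,"az":0},{"hand":1,"tx":0,"ty":0,"tz":-0.054,"ax":0,"ay":0,"az":0},{"hand":1,"tx":0,"ty":0,"tz":-0.054,"ax":0,"ay":0,"az":-0.001},{"hand":1,"tx":0,"ty":0,"tz":-0.054,"ax":0,"ay":0,"az":0},{"hand":1,"tx":-0.001,"ty":-0.064,"tz":0,"ax":0,"ay":0,"az":0.013},{"hand":1,"tx":-0.002,"ty":-0.063,"tz":0,"ax":0,"ay":0,"az":0.012},{"hand":1,"tx":-0.004,"ty":-0.064,"tz":0,"ax":0,"ay":0,"az":0.013},{"hand":1,"tx":-0.005,"ty":-0.063,"tz":0,"ax":0,"ay":0,"az":0.012},{"hand":1,"tx":-0.005,"ty":-0.063,"tz":0,"ax":0,"ay":0,"az":0.013},{"hand":1,"tx":-0.008,"ty":-0.063,"tz":0,"ax":0,"ay":0,"az":0.013},{"hand":1,"tx":-0.008,"ty":-0.063,"tz":0,"ax":0,"ay":0,"az":0.012}]
[{"hand":1,"tx":-0.009,"ty":-0.063,"tz":0,"ax":0,"ay":0,"az":0.013},{"hand":1,"tx":-0.011,"ty":-0.063,"tz":0,"ax":0,"ay":0,"az":0.013}]
```

move_arm(rows=[{"hand": 1, "tx": 0, "ty": 0, "tz": -0.054, "ax": 0, "ay": -0.002, "az": 0}, {"hand": 1, "tx": 0, "ty": 0, "tz": -0.054, "ax": 0, "ay": 0, "az": 0}, {"hand": 1, "tx": 0, "ty": 0, "tz": -0.054, "ax": 0, "ay": 0, "az": 0}, {"hand": 1, "tx": 0, "ty": 0, "tz": -0.054, "ax": 0, "ay": 0, "az": 0}, {"hand": 1, "tx": 0, "ty": 0, "tz": -0.054, "ax": 0, "ay": 0, "az": 0}, {"hand": 1, "tx": -0.001, "ty": -0.064, "tz": 0, "ax": 0, "ay": 0, "az": 0.013}, {"hand": 1, "tx": -0.002, "ty": -0.063, "tz": 0, "ax": 0, "ay": 0, "az": 0.012}, {"hand": 1, "tx": -0.004, "ty": -0.064, "tz": 0, "ax": 0, "ay": 0, "az": 0.013}, {"hand": 1, "tx": -0.005, "ty": -0.063, "tz": 0, "ax": 0, "ay": 0, "az": 0.012}, {"hand": 1, "tx": -0.005, "ty": -0.063, "tz": 0, "ax": 0, "ay": 0, "az": 0.013}, {"hand": 1, "tx": -0.008, "ty": -0.063, "tz": 0, "ax": 0, "ay": 0, "az": 0.013}, {"hand": 1, "tx": -0.008, "ty": -0.063, "tz": 0, "ax": 0, "ay": 0, "az": 0.012}])

```text
time: 15.0
ee_pos: [515.6, 14.0, 369.2]
eef_rot: [-3.141, 0.002, -0.015]
force: [0.4, -0.2, -2.3]
width: 0.713
grasp_force: 36.9
```

move_arm(rows=[{"hand": 1, "tx": -0.009, "ty": -0.063, "tz": 0, "ax": 0, "ay": 0, "az": 0.013}, {"hand": 1, "tx": -0.011, "ty": -0.063, "tz": 0, "ax": 0, "ay": 0, "az": 0.013}, {"hand": 1, "tx": 0, "ty": 0, "tz": 0, "ax": 0, "ay": 0, "az": 0}, {"hand": 1, "tx": 0, "ty": 0, "tz": 0, "ax": 0, "ay": 0, "az": 0}, {"hand": 1, "tx": 0, "ty": 0, "tz": 0, "ax": 0, "ay": 0, "az": 0}])

```text
time: 15.42
ee_pos: [507.7, 75.6, 369.1]
eef_rot: [3.141, 0.002, -0.052]
force: [-0.6, -0.3, -3.1]
width: 0.711
grasp_force: 36.8
```

```bash
python3 - <<'E'
from h import *
s=ctrl.get_state();print(s["ee_pos"],s["width"])
plan([(507.5,76,262,-.05,30),(507.5,76,242,-.05,7)],hand=1)
im=cv2.cvtColor(ctrl.grab_frame("side"),4);t=cv2.cvtColor(ctrl.grab_frame("top"),4)
print(lid("blue",im=im)[0])
cv2.imwrite("pics/h.png",np.hstack([cv2.resize(im[150:280,230:390],None,fx=2.4,fy=2.4,interpolation=2),cv2.resize(t[170:300,190:350],None,fx=2.4,fy=2.4,interpolation=2)]))
E
```

```text
[507.65337273  75.59147614 369.0800616 ] 0.7113283945640658
[{"hand":1,"tx":0,"ty":0,"tz":0.054,"ax":0,"ay":0.002,"az":0},{"hand":1,"tx":0,"ty":0,"tz":0.053,"ax":0,"ay":0,"az":-0.001},{"hand":1,"tx":0,"ty":-0.001,"tz":0.054,"ax":0,"ay":0,"az":0},{"hand":1,"tx":0,"ty":0,"tz":0.053,"ax":0,"ay":0,"az":-0.001},{"hand":1,"tx":0,"ty":0,"tz":0.013,"ax":0,"ay":0,"az":0},{"hand":1,"tx":0,"ty":0,"tz":0.014,"ax":0,"ay":0,"az":0},{"hand":1,"tx":0,"ty":0,"tz":0.013,"ax":0,"ay":0,"az":0}]
[323.06436782 366.03793103]
```

View pics/h.png

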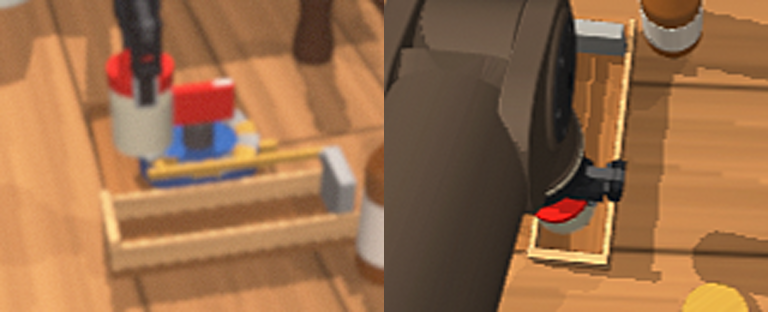

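The red jar is held upright above the front of the lane, and the knob's white mark points to the back (knob 0). Lowering it now.

move_arm(rows=[{"hand": 1, "tx": 0, "ty": 0, "tz": 0.054, "ax": 0, "ay": 0.002, "az": 0}, {"hand": 1, "tx": 0, "ty": 0, "tz": 0.053, "ax": 0, "ay": 0, "az": 0}, {"hand": 1, "tx": 0, "ty": -0.001, "tz": 0.054, "ax": 0, "ay": 0, "az": 0}, {"hand": 1, "tx": 0, "ty": 0, "tz": 0.053, "ax": 0, "ay": 0, "az": 0}, {"hand": 1, "tx": 0, "ty": 0, "tz": 0.013, "ax": 0, "ay": 0, "az": 0}, {"hand": 1, "tx": 0, "ty": 0, "tz": 0.014, "ax": 0, "ay": 0, "az": 0}, {"hand": 1, "tx": 0, "ty": 0, "tz": 0.013, "ax": 0, "ay": 0, "az": 0}, {"hand": 1, "tx": 0, "ty": 0, "tz": 0, "ax": 0, "ay": 0, "az": 0}, {"hand": 1, "tx": 0, "ty": 0, "tz": 0, "ax": 0, "ay": 0, "az": 0}])

```text
time: 16.27
ee_pos: [508.2, 76.3, 242.6]
eef_rot: [-3.141, -0.001, -0.053]
force: [0.5, -0.3, -2.3]
width: 0.715
grasp_force: 36.7
```

move_arm(rows=[{"hand": 1, "tx": 0, "ty": 0, "tz": 0.003, "ax": 0, "ay": 0, "az": 0}, {"hand": 1, "tx": 0, "ty": 0, "tz": 0, "ax": 0, "ay": 0, "az": 0}, {"hand": 0.1, "tx": 0, "ty": 0, "tz": 0, "ax": 0, "ay": 0, "az": 0}, {"hand": 0, "tx": 0, "ty": 0, "tz": 0, "ax": 0, "ay": 0, "az": 0}, {"hand": 0, "tx": 0, "ty": 0, "tz": 0, "ax": 0, "ay": 0, "az": 0}, {"hand": 0, "tx": 0, "ty": 0, "tz": -0.04, "ax": 0, "ay": 0, "az": 0}, {"hand": 0, "tx": 0, "ty": 0, "tz": -0.06, "ax": 0, "ay": 0, "az": 0}, {"hand": 0, "tx": 0, "ty": 0, "tz": -0.06, "ax": 0, "ay": 0, "az": 0}, {"hand": 0, "tx": 0, "ty": 0, "tz": -0.06, "ax": 0, "ay": 0, "az": 0}, {"hand": 0, "tx": 0, "ty": 0, "tz": -0.03, "ax": 0, "ay": 0, "az": 0}])

```text
time: 17.1
ee_pos: [508.4, 76.2, 368.5]
eef_rot: [-3.141, -0.003, -0.053]
force: [1.4, 0.8, -0.4]
width: 0.998
grasp_force: 0.0
```

```bash
python3 - <<'E'
from h import *
plan([(559.5,-312.5,370,.12,36)],hand=0)
E
```

```text
[{"hand":0,"tx":0.013,"ty":0.07,"tz":0,"ax":-0.001,"ay":-0.002,"az":-0.011},{"hand":0,"tx":0.012,"ty":0.07,"tz":-0.001,"ax":0,"ay":0,"az":-0.01},{"hand":0,"tx":0.011,"ty":0.071,"tz":0,"ax":0,"ay":0,"az":-0.011},{"hand":0,"tx":0.009,"ty":0.07,"tz":0,"ax":0,"ay":0,"az":-0.01},{"hand":0,"tx":0.009,"ty":0.071,"tz":0,"ax":0,"ay":0,"az":-0.011},{"hand":0,"tx":0.008,"ty":0.071,"tz":-0.001,"ax":0,"ay":0,"az":-0.01},{"hand":0,"tx":0.006,"ty":0.071,"tz":0,"ax":0,"ay":0,"az":-0.011},{"hand":0,"tx":0.005,"ty":0.071,"tz":0,"ax":0,"ay":0,"az":-0.01},{"hand":0,"tx":0.004,"ty":0.071,"tz":0,"ax":0,"ay":0,"az":-0.011},{"hand":0,"tx":0.003,"ty":0.071,"tz":0,"ax":0,"ay":0,"az":-0.01},{"hand":0,"tx":0.002,"ty":0.072,"tz":-0.001,"ax":0,"ay":0,"az":-0.011}]
```

move_arm(rows=[{"hand": 0, "tx": 0.013, "ty": 0.07, "tz": 0, "ax": 0, "ay": -0.002, "az": -0.011}, {"hand": 0, "tx": 0.012, "ty": 0.07, "tz": 0, "ax": 0, "ay": 0, "az": -0.01}, {"hand": 0, "tx": 0.011, "ty": 0.071, "tz": 0, "ax": 0, "ay": 0, "az": -0.011}, {"hand": 0, "tx": 0.009, "ty": 0.07, "tz": 0, "ax": 0, "ay": 0, "az": -0.01}, {"hand": 0, "tx": 0.009, "ty": 0.071, "tz": 0, "ax": 0, "ay": 0, "az": -0.011}, {"hand": 0, "tx": 0.008, "ty": 0.071, "tz": 0, "ax": 0, "ay": 0, "az": -0.01}, {"hand": 0, "tx": 0.006, "ty": 0.071, "tz": 0, "ax": 0, "ay": 0, "az": -0.011}, {"hand": 0, "tx": 0.005, "ty": 0.071, "tz": 0, "ax": 0, "ay": 0, "az": -0.01}, {"hand": 0, "tx": 0.004, "ty": 0.071, "tz": 0, "ax": 0, "ay": 0, "az": -0.011}, {"hand": 0, "tx": 0.003, "ty": 0.071, "tz": 0, "ax": 0, "ay": 0, "az": -0.01}, {"hand": 0, "tx": 0.002, "ty": 0.072, "tz": 0, "ax": 0, "ay": 0, "az": -0.011}, {"hand": 0, "tx": 0, "ty": 0, "tz": 0, "ax": 0, "ay": 0, "az": 0}])

```text
time: 18.1
ee_pos: [557.1, -320.1, 365.7]
eef_rot: [3.136, 0.003, 0.114]
force: [-1.6, 0.1, 0.4]
width: 1.0
grasp_force: 0.0
```

```bash
python3 - <<'E'
from h import *
im=cv2.cvtColor(ctrl.grab_frame("side"),4);i0=cv2.imread("pics/side0.png")
d=cv2.absdiff(im,i0).max(2)
print("blue",lid("blue",im=im)[0],"white-region diff",d[335:375,350:385].mean(), "blue-region",d[350:390,305:342].mean())
t=cv2.cvtColor(ctrl.grab_frame("top"),4)
r,st=lid("red","top",im=t,roi=(180,300,235,330));print("red top",r,st,ray("top",r,97).round(1))
r,st=lid("red",im=im,roi=(170,280,240,400));print("red side",r,st,ray("side",r,92).round(1))
cv2.imwrite("pics/i.png",np.hstack([cv2.resize(im[150:410,230:410],None,fx=1.6,fy=1.6,interpolation=2),cv2.resize(t[150:300,190:350],None,fx=2.77,fy=2.773,interpolation=2)]))
plan([(559.5,-312.5,233,.12,30)],hand=0)
E
```

```text
blue [322.88914286 365.90514286] white-region diff 12.785714285714286 blue-region 12.712837837837839
red top [266.94003868 257.55512573] [ 20  65  25  26 517] [508.6  76.1  97. ]
red side [311.54505495 192.5032967 ] [ 57  14  31  18 455] [588.8 195.9  92. ]
[{"hand":0,"tx":0.001,"ty":-0.001,"tz":0.053,"ax":0,"ay":0.002,"az":0},{"hand":0,"tx":0,"ty":0,"tz":0.053,"ax":0,"ay":0,"az":-0.001},{"hand":0,"tx":0.001,"ty":-0.001,"tz":0.052,"ax":0,"ay":0,"az":0},{"hand":0,"tx":0.001,"ty":-0.001,"tz":0.053,"ax":0,"ay":0,"az":0},{"hand":0,"tx":0,"ty":0,"tz":0.053,"ax":0,"ay":0,"az":-0.001}]
```

View pics/i.png

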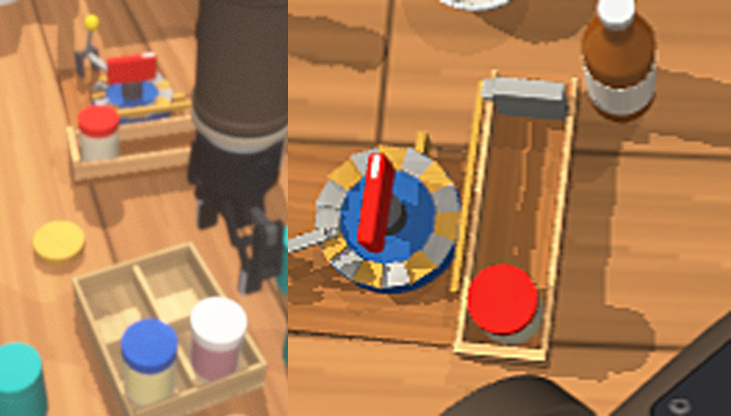

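Red stands in the lane at (508.6, 76.1), and the white and blue jars are where they were. Now the white jar.

move_arm(rows=[{"hand": 0, "tx": 0.001, "ty": -0.001, "tz": 0.053, "ax": 0, "ay": 0.002, "az": 0}, {"hand": 0, "tx": 0, "ty": 0, "tz": 0.053, "ax": 0, "ay": 0, "az": 0}, {"hand": 0, "tx": 0.001, "ty": -0.001, "tz": 0.052, "ax": 0, "ay": 0, "az": 0}, {"hand": 0, "tx": 0.001, "ty": -0.001, "tz": 0.053, "ax": 0, "ay": 0, "az": 0}, {"hand": 0, "tx": 0, "ty": 0, "tz": 0.053, "ax": 0, "ay": 0, "az": 0}, {"hand": 0, "tx": 0, "ty": 0, "tz": 0, "ax": 0, "ay": 0, "az": 0}, {"hand": 0, "tx": 0, "ty": 0, "tz": 0, "ax": 0, "ay": 0, "az": 0}, {"hand": 1, "tx": 0, "ty": 0, "tz": 0, "ax": 0, "ay": 0, "az": 0}, {"hand": 1, "tx": 0, "ty": 0, "tz": 0, "ax": 0, "ay": 0, "az": 0}, {"hand": 1, "tx": 0, "ty": 0, "tz": 0, "ax": 0, "ay": 0, "az": 0}, {"hand": 1, "tx": 0, "ty": 0, "tz": 0, "ax": 0, "ay": 0, "az": 0}, {"hand": 1, "tx": 0, "ty": 0, "tz": 0, "ax": 0, "ay": 0, "az": 0}])

```text
time: 19.2
ee_pos: [561.0, -310.9, 235.3]
eef_rot: [3.141, -0.003, 0.121]
force: [-0.6, 0.0, 8.1]
width: 0.717
grasp_force: 34.2
```

```bash
python3 - <<'E'
from h import *
s=ctrl.get_state();print(s["ee_pos"],s["width"])
x,y,_=s["ee_pos"]
plan([(x,y,370,.12,30),(574.5,72.9,370,-.05,36)],hand=1)
E
```

```text
[ 560.98009037 -310.92069155  235.34888934] 0.7169539137394273
[{"hand":1,"tx":0,"ty":0,"tz":-0.054,"ax":0.001,"ay":-0.002,"az":0},{"hand":1,"tx":0,"ty":0,"tz":-0.054,"ax":0,"ay":0,"az":0},{"hand":1,"tx":0,"ty":0,"tz":-0.054,"ax":0,"ay":0,"az":0.001},{"hand":1,"tx":0,"ty":0,"tz":-0.053,"ax":0,"ay":0,"az":0},{"hand":1,"tx":0,"ty":0,"tz":-0.054,"ax":0,"ay":0,"az":0},{"hand":1,"tx":0.011,"ty":-0.069,"tz":0,"ax":0,"ay":0,"az":0.01},{"hand":1,"tx":0.01,"ty":-0.069,"tz":0,"ax":0,"ay":0,"az":0.011},{"hand":1,"tx":0.008,"ty":-0.069,"tz":0,"ax":0,"ay":0,"az":0.01},{"hand":1,"tx":0.008,"ty":-0.07,"tz":0,"ax":0,"ay":0,"az":0.01},{"hand":1,"tx":0.006,"ty":-0.069,"tz":0,"ax":0,"ay":0,"az":0.01},{"hand":1,"tx":0.006,"ty":-0.07,"tz":0,"ax":0,"ay":0,"az":0.011},{"hand":1,"tx":0.004,"ty":-0.07,"tz":0,"ax":0,"ay":0,"az":0.01}]
[{"hand":1,"tx":0.003,"ty":-0.069,"tz":0,"ax":0,"ay":0,"az":0.01},{"hand":1,"tx":0.003,"ty":-0.07,"tz":0,"ax":0,"ay":0,"az":0.011},{"hand":1,"tx":0.001,"ty":-0.07,"tz":0,"ax":0,"ay":0,"az":0.01},{"hand":1,"tx":0,"ty":-0.07,"tz":0,"ax":0,"ay":0,"az":0.01}]
```

move_arm(rows=[{"hand": 1, "tx": 0, "ty": 0, "tz": -0.054, "ax": 0.001, "ay": -0.002, "az": 0}, {"hand": 1, "tx": 0, "ty": 0, "tz": -0.054, "ax": 0, "ay": 0, "az": 0}, {"hand": 1, "tx": 0, "ty": 0, "tz": -0.054, "ax": 0, "ay": 0, "az": 0}, {"hand": 1, "tx": 0, "ty": 0, "tz": -0.053, "ax": 0, "ay": 0, "az": 0}, {"hand": 1, "tx": 0, "ty": 0, "tz": -0.054, "ax": 0, "ay": 0, "az": 0}, {"hand": 1, "tx": 0.011, "ty": -0.069, "tz": 0, "ax": 0, "ay": 0, "az": 0.01}, {"hand": 1, "tx": 0.01, "ty": -0.069, "tz": 0, "ax": 0, "ay": 0, "az": 0.011}, {"hand": 1, "tx": 0.008, "ty": -0.069, "tz": 0, "ax": 0, "ay": 0, "az": 0.01}, {"hand": 1, "tx": 0.008, "ty": -0.07, "tz": 0, "ax": 0, "ay": 0, "az": 0.01}, {"hand": 1, "tx": 0.006, "ty": -0.069, "tz": 0, "ax": 0, "ay": 0, "az": 0.01}, {"hand": 1, "tx": 0.006, "ty": -0.07, "tz": 0, "ax": 0, "ay": 0, "az": 0.011}, {"hand": 1, "tx": 0.004, "ty": -0.07, "tz": 0, "ax": 0, "ay": 0, "az": 0.01}])

```text
time: 20.2
ee_pos: [568.4, -64.6, 368.8]
eef_rot: [-3.139, 0.002, 0.012]
force: [1.7, -1.1, -2.8]
width: 0.718
grasp_force: 37.5
```

move_arm(rows=[{"hand": 1, "tx": 0.003, "ty": -0.069, "tz": 0, "ax": 0, "ay": 0, "az": 0.01}, {"hand": 1, "tx": 0.003, "ty": -0.07, "tz": 0, "ax": 0, "ay": 0, "az": 0.011}, {"hand": 1, "tx": 0.001, "ty": -0.07, "tz": 0, "ax": 0, "ay": 0, "az": 0.01}, {"hand": 1, "tx": 0.002, "ty": -0.07, "tz": 0, "ax": 0, "ay": 0, "az": 0.01}, {"hand": 1, "tx": 0, "ty": 0, "tz": 0, "ax": 0, "ay": 0, "az": 0}, {"hand": 1, "tx": 0, "ty": 0, "tz": 0, "ax": 0, "ay": 0, "az": 0}, {"hand": 1, "tx": 0, "ty": 0, "tz": 0, "ax": 0, "ay": 0, "az": 0}])

```text
time: 20.78
ee_pos: [574.6, 72.8, 368.7]
eef_rot: [-3.14, 0.003, -0.048]
force: [-0.0, -1.1, -3.5]
width: 0.712
grasp_force: 37.4
```

```bash
python3 - <<'E'
from h import *
s=ctrl.get_state();print(s["ee_pos"],s["width"])
plan([(576,72.9,262,-.05,30),(576,72.9,241,-.05,7)],hand=1)
im=cv2.cvtColor(ctrl.grab_frame("side"),4);print(lid("blue",im=im)[0])
t=cv2.cvtColor(ctrl.grab_frame("top"),4)
try:
    r,st=lid("red","top",im=t,roi=(180,300,240,330));print("red top",r,st,ray("top",r,97).round(1))
except Exception as e:print(e)
r,st=lid("red",im=im,roi=(170,280,240,400));print("red side",r,st)
E
```

```text
[574.56013482  72.81668692 368.65185158] 0.7118768134748136
[{"hand":1,"tx":0.001,"ty":0,"tz":0.053,"ax":-0.001,"ay":0.002,"az":0},{"hand":1,"tx":0.001,"ty":0,"tz":0.054,"ax":0,"ay":0,"az":0.001},{"hand":1,"tx":0,"ty":0,"tz":0.053,"ax":0,"ay":0,"az":0},{"hand":1,"tx":0.001,"ty":0,"tz":0.053,"ax":0,"ay":0,"az":0},{"hand":1,"tx":0,"ty":0,"tz":0.011,"ax":0,"ay":0,"az":0},{"hand":1,"tx":0,"ty":0,"tz":0.01,"ax":0,"ay":0,"az":0},{"hand":1,"tx":0,"ty":0,"tz":0.011,"ax":0,"ay":0,"az":0},{"hand":1,"tx":0,"ty":0,"tz":0.01,"ax":0,"ay":0,"az":0}]
[322.7517321  366.15242494]
red top [266.91682785 257.52224371] [ 15  65  25  26 517] [508.7  76.2  97. ]
red side [290.95662651 225.35421687] [ 39  45  26  21 415]
```

move_arm(rows=[{"hand": 1, "tx": 0.001, "ty": 0, "tz": 0.053, "ax": 0, "ay": 0.002, "az": 0}, {"hand": 1, "tx": 0.001, "ty": 0, "tz": 0.054, "ax": 0, "ay": 0, "az": 0}, {"hand": 1, "tx": 0.001, "ty": 0, "tz": 0.053, "ax": 0, "ay": 0, "az": 0}, {"hand": 1, "tx": 0.001, "ty": 0, "tz": 0.053, "ax": 0, "ay": 0, "az": 0}, {"hand": 1, "tx": 0, "ty": 0, "tz": 0.011, "ax": 0, "ay": 0, "az": 0}, {"hand": 1, "tx": 0, "ty": 0, "tz": 0.01, "ax": 0, "ay": 0, "az": 0}, {"hand": 1, "tx": 0, "ty": 0, "tz": 0.011, "ax": 0, "ay": 0, "az": 0}, {"hand": 1, "tx": 0, "ty": 0, "tz": 0.01, "ax": 0, "ay": 0, "az": 0}, {"hand": 1, "tx": 0, "ty": 0, "tz": 0, "ax": 0, "ay": 0, "az": 0}, {"hand": 1, "tx": 0, "ty": 0, "tz": 0, "ax": 0, "ay": 0, "az": 0}])

```text
time: 21.72
ee_pos: [577.0, 73.1, 241.5]
eef_rot: [-3.14, -0.001, -0.048]
force: [-1.0, -0.1, -1.5]
width: 0.713
grasp_force: 37.4
```

move_arm(rows=[{"hand": 1, "tx": 0, "ty": 0, "tz": 0.002, "ax": 0, "ay": 0, "az": 0}, {"hand": 1, "tx": 0, "ty": 0, "tz": 0, "ax": 0, "ay": 0, "az": 0}, {"hand": 0.1, "tx": 0, "ty": 0, "tz": 0, "ax": 0, "ay": 0, "az": 0}, {"hand": 0, "tx": 0, "ty": 0, "tz": 0, "ax": 0, "ay": 0, "az": 0}, {"hand": 0, "tx": 0, "ty": 0, "tz": 0, "ax": 0, "ay": 0, "az": 0}, {"hand": 0, "tx": 0, "ty": 0, "tz": -0.04, "ax": 0, "ay": 0, "az": 0}, {"hand": 0, "tx": 0, "ty": 0, "tz": -0.06, "ax": 0, "ay": 0, "az": 0}, {"hand": 0, "tx": 0, "ty": 0, "tz": -0.06, "ax": 0, "ay": 0, "az": 0}, {"hand": 0, "tx": 0, "ty": 0, "tz": -0.06, "ax": 0, "ay": 0, "az": 0}, {"hand": 0, "tx": 0, "ty": 0, "tz": -0.03, "ax": 0, "ay": 0, "az": 0}])

```text
time: 22.55
ee_pos: [577.4, 72.7, 368.2]
eef_rot: [-3.139, -0.004, -0.049]
force: [1.7, -0.1, -0.1]
width: 1.003
grasp_force: 0.0
```

```bash
python3 - <<'E'
from h import *
plan([(476.8,-320,370,.12,36)],hand=0)
E
```

```text
[{"hand":0,"tx":-0.014,"ty":0.066,"tz":0,"ax":-0.001,"ay":-0.003,"az":-0.009},{"hand":0,"tx":-0.014,"ty":0.066,"tz":-0.001,"ax":0,"ay":0,"az":-0.01},{"hand":0,"tx":-0.015,"ty":0.066,"tz":0,"ax":-0.001,"ay":0,"az":-0.009},{"hand":0,"tx":-0.017,"ty":0.066,"tz":0,"ax":0,"ay":0,"az":-0.009},{"hand":0,"tx":-0.017,"ty":0.065,"tz":-0.001,"ax":0,"ay":0,"az":-0.01},{"hand":0,"tx":-0.018,"ty":0.065,"tz":0,"ax":0,"ay":0,"az":-0.009},{"hand":0,"tx":-0.019,"ty":0.065,"tz":0,"ax":0,"ay":0,"az":-0.01},{"hand":0,"tx":-0.02,"ty":0.064,"tz":0,"ax":0,"ay":0,"az":-0.009},{"hand":0,"tx":-0.021,"ty":0.064,"tz":-0.001,"ax":0,"ay":0,"az":-0.009},{"hand":0,"tx":-0.022,"ty":0.064,"tz":0,"ax":0,"ay":0,"az":-0.01},{"hand":0,"tx":-0.023,"ty":0.064,"tz":0,"ax":0,"ay":0,"az":-0.009},{"hand":0,"tx":-0.023,"ty":0.063,"tz":0,"ax":0,"ay":0,"az":-0.009}]
```

move_arm(rows=[{"hand": 0, "tx": -0.014, "ty": 0.066, "tz": 0, "ax": 0, "ay": -0.003, "az": -0.009}, {"hand": 0, "tx": -0.014, "ty": 0.066, "tz": 0, "ax": 0, "ay": 0, "az": -0.01}, {"hand": 0, "tx": -0.015, "ty": 0.066, "tz": 0, "ax": 0, "ay": 0, "az": -0.009}, {"hand": 0, "tx": -0.017, "ty": 0.066, "tz": 0, "ax": 0, "ay": 0, "az": -0.009}, {"hand": 0, "tx": -0.017, "ty": 0.065, "tz": 0, "ax": 0, "ay": 0, "az": -0.01}, {"hand": 0, "tx": -0.018, "ty": 0.065, "tz": 0, "ax": 0, "ay": 0, "az": -0.009}, {"hand": 0, "tx": -0.019, "ty": 0.065, "tz": 0, "ax": 0, "ay": 0, "az": -0.01}, {"hand": 0, "tx": -0.02, "ty": 0.064, "tz": 0, "ax": 0, "ay": 0, "az": -0.009}, {"hand": 0, "tx": -0.021, "ty": 0.064, "tz": 0, "ax": 0, "ay": 0, "az": -0.009}, {"hand": 0, "tx": -0.022, "ty": 0.064, "tz": 0, "ax": 0, "ay": 0, "az": -0.01}, {"hand": 0, "tx": -0.023, "ty": 0.064, "tz": 0, "ax": 0, "ay": 0, "az": -0.009}, {"hand": 0, "tx": -0.023, "ty": 0.063, "tz": 0, "ax": 0, "ay": 0, "az": -0.009}])

```text
time: 23.55
ee_pos: [475.7, -321.0, 364.7]
eef_rot: [-3.14, 0.004, 0.121]
force: [0.4, 0.3, -0.6]
width: 0.998
grasp_force: 0.0
```

```bash
python3 - <<'E'
from h import *
im=cv2.cvtColor(ctrl.grab_frame("side"),4);i0=cv2.imread("pics/side0.png")
print("blue",lid("blue",im=im))
t=cv2.cvtColor(ctrl.grab_frame("top"),4)
r,st=lid("red","top",im=t,roi=(180,300,240,330));print("red top",r,st,ray("top",r,97).round(1))
h=cv2.cvtColor(t,cv2.COLOR_BGR2HSV)[175:300,250:300];m=cv2.inRange(h,(0,0,150),(180,45,255));k,l,s2,c=cv2.connectedComponentsWithStats(m)
print("whites",[(s2[i],(c[i]+[250,175]).round(1),ray("top",c[i]+[250,175],97).round(1)) for i in range(1,k) if s2[i,4]>30])
plan([(476.8,-320,233,.12,30)],hand=0)
E
```

```text
blue (array([322.87315968, 365.9195923 ]), array([106, 120,  34,  33, 883], dtype=int32))
red top [266.94174757 257.50679612] [ 15  65  25  26 515] [508.7  76.1  97. ]
whites [(array([ 10,   3,  30,   8, 173], dtype=int32), array([274.5, 181.4]), array([702.7,  69.9,  97. ])), (array([  8,  44,  25,  24, 480], dtype=int32), array([269.8, 230.8]), array([575.3,  73.3,  97. ]))]
[{"hand":0,"tx":0.002,"ty":-0.002,"tz":0.053,"ax":0.001,"ay":0.003,"az":-0.001},{"hand":0,"tx":0.002,"ty":-0.002,"tz":0.053,"ax":0,"ay":0,"az":-0.001},{"hand":0,"tx":0.001,"ty":-0.002,"tz":0.053,"ax":0,"ay":0,"az":-0.001},{"hand":0,"tx":0.002,"ty":-0.002,"tz":0.053,"ax":0,"ay":0,"az":-0.001},{"hand":0,"tx":0.001,"ty":-0.002,"tz":0.053,"ax":0,"ay":0,"az":-0.002}]
```

move_arm(rows=[{"hand": 0, "tx": 0.002, "ty": -0.002, "tz": 0.053, "ax": 0.001, "ay": 0.003, "az": 0}, {"hand": 0, "tx": 0.002, "ty": -0.002, "tz": 0.053, "ax": 0, "ay": 0, "az": 0}, {"hand": 0, "tx": 0.001, "ty": -0.002, "tz": 0.053, "ax": 0, "ay": 0, "az": 0}, {"hand": 0, "tx": 0.001, "ty": -0.002, "tz": 0.053, "ax": 0, "ay": 0, "az": 0}, {"hand": 0, "tx": 0.001, "ty": -0.001, "tz": 0.053, "ax": 0, "ay": 0, "az": 0}, {"hand": 0, "tx": 0, "ty": 0, "tz": 0, "ax": 0, "ay": 0, "az": 0}, {"hand": 0, "tx": 0, "ty": 0, "tz": 0, "ax": 0, "ay": 0, "az": 0}, {"hand": 1, "tx": 0, "ty": 0, "tz": 0, "ax": 0, "ay": 0, "az": 0}, {"hand": 1, "tx": 0, "ty": 0, "tz": 0, "ax": 0, "ay": 0, "az": 0}, {"hand": 1, "tx": 0, "ty": 0, "tz": 0, "ax": 0, "ay": 0, "az": 0}, {"hand": 1, "tx": 0, "ty": 0, "tz": 0, "ax": 0, "ay": 0, "az": 0}, {"hand": 1, "tx": 0, "ty": 0, "tz": 0, "ax": 0, "ay": 0, "az": 0}])

```text
time: 24.65
ee_pos: [479.8, -315.1, 234.2]
eef_rot: [-3.141, -0.003, 0.119]
force: [-0.3, -0.5, 4.4]
width: 0.715
grasp_force: 33.8
```

```bash
python3 - <<'E'
from h import *
s=ctrl.get_state();print(s["ee_pos"],s["width"])
x,y,_=s["ee_pos"]
plan([(x,y,370,.12,30),(560,-100,370,.03,36),(642.5,69.9,370,-.05,36)],hand=1)
E
```

```text
[ 479.78773137 -315.06456575  234.20088622] 0.714994849304555
[{"hand":1,"tx":0,"ty":0,"tz":-0.054,"ax":-0.001,"ay":-0.002,"az":0},{"hand":1,"tx":0,"ty":0,"tz":-0.055,"ax":0,"ay":0,"az":0},{"hand":1,"tx":0,"ty":0,"tz":-0.054,"ax":0,"ay":0,"az":0},{"hand":1,"tx":0,"ty":0,"tz":-0.054,"ax":0,"ay":0,"az":0},{"hand":1,"tx":0,"ty":0,"tz":-0.055,"ax":0,"ay":0,"az":0},{"hand":1,"tx":0.03,"ty":-0.058,"tz":0,"ax":0,"ay":0,"az":0.009},{"hand":1,"tx":0.029,"ty":-0.059,"tz":0,"ax":0,"ay":0,"az":0.008},{"hand":1,"tx":0.029,"ty":-0.059,"tz":0,"ax":0,"ay":0,"az":0.009},{"hand":1,"tx":0.028,"ty":-0.059,"tz":0,"ax":0,"ay":0,"az":0.008},{"hand":1,"tx":0.027,"ty":-0.06,"tz":0,"ax":0,"ay":0,"az":0.009},{"hand":1,"tx":0.026,"ty":-0.06,"tz":0,"ax":0,"ay":0,"az":0.008},{"hand":1,"tx":0.026,"ty":-0.061,"tz":0,"ax":0,"ay":0,"az":0.009}]
[{"hand":1,"tx":0.029,"ty":-0.056,"tz":0,"ax":0,"ay":0,"az":0.009},{"hand":1,"tx":0.028,"ty":-0.056,"tz":0,"ax":0,"ay":0,"az":0.009},{"hand":1,"tx":0.028,"ty":-0.056,"tz":0,"ax":0,"ay":0,"az":0.008},{"hand":1,"tx":0.027,"ty":-0.057,"tz":0,"ax":0,"ay":0,"az":0.009},{"hand":1,"tx":0.026,"ty":-0.057,"tz":0,"ax":0,"ay":0,"az":0.009},{"hand":1,"tx":0.026,"ty":-0.058,"tz":0,"ax":0,"ay":0,"az":0.009}]
```

move_arm(rows=[{"hand": 1, "tx": 0, "ty": 0, "tz": -0.054, "ax": 0, "ay": -0.002, "az": 0}, {"hand": 1, "tx": 0, "ty": 0, "tz": -0.055, "ax": 0, "ay": 0, "az": 0}, {"hand": 1, "tx": 0, "ty": 0, "tz": -0.054, "ax": 0, "ay": 0, "az": 0}, {"hand": 1, "tx": 0, "ty": 0, "tz": -0.054, "ax": 0, "ay": 0, "az": 0}, {"hand": 1, "tx": 0, "ty": 0, "tz": -0.055, "ax": 0, "ay": 0, "az": 0}, {"hand": 1, "tx": 0.03, "ty": -0.058, "tz": 0, "ax": 0, "ay": 0, "az": 0.009}, {"hand": 1, "tx": 0.029, "ty": -0.059, "tz": 0, "ax": 0, "ay": 0, "az": 0.008}, {"hand": 1, "tx": 0.029, "ty": -0.059, "tz": 0, "ax": 0, "ay": 0, "az": 0.009}, {"hand": 1, "tx": 0.028, "ty": -0.059, "tz": 0, "ax": 0, "ay": 0, "az": 0.008}, {"hand": 1, "tx": 0.027, "ty": -0.06, "tz": 0, "ax": 0, "ay": 0, "az": 0.009}, {"hand": 1, "tx": 0.026, "ty": -0.06, "tz": 0, "ax": 0, "ay": 0, "az": 0.008}, {"hand": 1, "tx": 0.026, "ty": -0.061, "tz": 0, "ax": 0, "ay": 0, "az": 0.009}])

```text
time: 25.65
ee_pos: [559.9, -97.9, 369.7]
eef_rot: [-3.138, 0.001, 0.029]
force: [0.5, -0.3, -2.5]
width: 0.712
grasp_force: 37.3
```

move_arm(rows=[{"hand": 1, "tx": 0.029, "ty": -0.056, "tz": 0, "ax": 0, "ay": 0, "az": 0.009}, {"hand": 1, "tx": 0.029, "ty": -0.056, "tz": 0, "ax": 0, "ay": 0, "az": 0.009}, {"hand": 1, "tx": 0.029, "ty": -0.056, "tz": 0, "ax": 0, "ay": 0, "az": 0.008}, {"hand": 1, "tx": 0.028, "ty": -0.057, "tz": 0, "ax": 0, "ay": 0, "az": 0.009}, {"hand": 1, "tx": 0.027, "ty": -0.057, "tz": 0, "ax": 0, "ay": 0, "az": 0.009}, {"hand": 1, "tx": 0.027, "ty": -0.058, "tz": 0, "ax": 0, "ay": 0, "az": 0.009}, {"hand": 1, "tx": 0, "ty": 0, "tz": 0, "ax": 0, "ay": 0, "az": 0}, {"hand": 1, "tx": 0, "ty": 0, "tz": 0, "ax": 0, "ay": 0, "az": 0}, {"hand": 1, "tx": 0, "ty": 0, "tz": 0, "ax": 0, "ay": 0, "az": 0}])

```text
time: 26.4
ee_pos: [644.7, 70.1, 369.4]
eef_rot: [-3.139, 0.003, -0.05]
force: [0.3, -1.4, -2.9]
width: 0.719
grasp_force: 37.2
```

```bash
python3 - <<'E'
from h import *
s=ctrl.get_state();print(s["ee_pos"],s["width"])
plan([(645,69.9,262,-.05,30),(645,69.9,240.5,-.05,7)],hand=1)
t=cv2.cvtColor(ctrl.grab_frame("top"),4);r,st=lid("red","top",im=t,roi=(180,300,240,330));print("red top",r,st,ray("top",r,97).round(1))
h=cv2.cvtColor(t,cv2.COLOR_BGR2HSV)[175:300,250:300];m=cv2.inRange(h,(0,0,150),(180,45,255));k,l,s2,c=cv2.connectedComponentsWithStats(m)
print("whites",[(s2[i],(c[i]+[250,175]).round(1),ray("top",c[i]+[250,175],97).round(1)) for i in range(1,k) if s2[i,4]>30])
E
```

```text
[644.66999069  70.06656515 369.43604057] 0.7190733655562183
[{"hand":1,"tx":0,"ty":0,"tz":0.054,"ax":-0.002,"ay":0.002,"az":0},{"hand":1,"tx":0,"ty":0,"tz":0.053,"ax":0,"ay":0,"az":0},{"hand":1,"tx":0.001,"ty":0,"tz":0.054,"ax":0,"ay":0,"az":0},{"hand":1,"tx":0,"ty":0,"tz":0.054,"ax":0,"ay":0,"az":0},{"hand":1,"tx":0,"ty":0,"tz":0.011,"ax":0,"ay":0,"az":0},{"hand":1,"tx":0,"ty":0,"tz":0.01,"ax":0,"ay":0,"az":0},{"hand":1,"tx":0,"ty":0,"tz":0.011,"ax":0,"ay":0,"az":0},{"hand":1,"tx":0,"ty":0,"tz":0.011,"ax":0,"ay":0,"az":0}]
red top [266.91698842 257.54633205] [ 15  65  25  26 518] [508.6  76.2  97. ]
whites [(array([  8,  44,  25,  24, 478], dtype=int32), array([269.9, 230.8]), array([575.3,  73.3,  97. ]))]
```

move_arm(rows=[{"hand": 1, "tx": 0, "ty": 0, "tz": 0.054, "ax": -0.002, "ay": 0.002, "az": 0}, {"hand": 1, "tx": 0, "ty": 0, "tz": 0.053, "ax": 0, "ay": 0, "az": 0}, {"hand": 1, "tx": 0.001, "ty": 0, "tz": 0.054, "ax": 0, "ay": 0, "az": 0}, {"hand": 1, "tx": 0, "ty": 0, "tz": 0.054, "ax": 0, "ay": 0, "az": 0}, {"hand": 1, "tx": 0, "ty": 0, "tz": 0.011, "ax": 0, "ay": 0, "az": 0}, {"hand": 1, "tx": 0, "ty": 0, "tz": 0.01, "ax": 0, "ay": 0, "az": 0}, {"hand": 1, "tx": 0, "ty": 0, "tz": 0.011, "ax": 0, "ay": 0, "az": 0}, {"hand": 1, "tx": 0, "ty": 0, "tz": 0.011, "ax": 0, "ay": 0, "az": 0}, {"hand": 1, "tx": 0, "ty": 0, "tz": 0, "ax": 0, "ay": 0, "az": 0}, {"hand": 1, "tx": 0, "ty": 0, "tz": 0, "ax": 0, "ay": 0, "az": 0}])

```text
time: 27.28
ee_pos: [645.7, 70.4, 240.6]
eef_rot: [-3.141, -0.001, -0.05]
force: [-0.7, -0.5, -2.4]
width: 0.714
grasp_force: 37.3
```

move_arm(rows=[{"hand": 1, "tx": 0, "ty": 0, "tz": 0.002, "ax": 0, "ay": 0, "az": 0}, {"hand": 1, "tx": 0, "ty": 0, "tz": 0, "ax": 0, "ay": 0, "az": 0}, {"hand": 0.1, "tx": 0, "ty": 0, "tz": 0, "ax": 0, "ay": 0, "az": 0}, {"hand": 0, "tx": 0, "ty": 0, "tz": 0, "ax": 0, "ay": 0, "az": 0}, {"hand": 0, "tx": 0, "ty": 0, "tz": 0, "ax": 0, "ay": 0, "az": 0}, {"hand": 0, "tx": 0, "ty": 0, "tz": -0.04, "ax": 0, "ay": 0, "az": 0}, {"hand": 0, "tx": 0, "ty": 0, "tz": -0.06, "ax": 0, "ay": 0, "az": 0}, {"hand": 0, "tx": 0, "ty": 0, "tz": -0.06, "ax": 0, "ay": 0, "az": 0}, {"hand": 0, "tx": 0, "ty": 0, "tz": -0.06, "ax": 0, "ay": 0, "az": 0}, {"hand": 0, "tx": 0, "ty": 0, "tz": -0.03, "ax": 0, "ay": 0, "az": 0}])

```text
time: 28.12
ee_pos: [646.1, 70.0, 367.5]
eef_rot: [-3.141, -0.004, -0.05]
force: [0.8, -0.5, -0.6]
width: 1.002
grasp_force: 0.0
```

```bash
python3 - <<'E'
from h import *
plan([(589.5,150,380,.3,30),(589.5,192,380,1.0),(480,-60,380,1.8)],hand=.5,w=.11)
E
```

```text
[{"hand":0.5,"tx":-0.03,"ty":-0.039,"tz":-0.006,"ax":0,"ay":-0.003,"az":-0.058},{"hand":0.5,"tx":-0.027,"ty":-0.041,"tz":-0.007,"ax":0,"ay":0,"az":-0.059},{"hand":0.5,"tx":-0.023,"ty":-0.043,"tz":-0.006,"ax":0,"ay":0,"az":-0.058},{"hand":0.5,"tx":-0.019,"ty":-0.045,"tz":-0.006,"ax":0,"ay":0,"az":-0.058},{"hand":0.5,"tx":0.003,"ty":-0.011,"tz":0,"ax":0,"ay":0,"az":-0.067},{"hand":0.5,"tx":0.005,"ty":-0.011,"tz":0,"ax":0,"ay":0,"az":-0.066},{"hand":0.5,"tx":0.006,"ty":-0.011,"tz":0,"ax":0,"ay":0,"az":-0.067},{"hand":0.5,"tx":0.007,"ty":-0.01,"tz":0,"ax":0,"ay":0,"az":-0.067},{"hand":0.5,"tx":0.007,"ty":-0.009,"tz":0,"ax":0,"ay":0,"az":-0.067},{"hand":0.5,"tx":0.009,"ty":-0.008,"tz":0,"ax":0,"ay":0,"az":-0.066},{"hand":0.5,"tx":0.009,"ty":-0.008,"tz":0,"ax":0,"ay":0,"az":-0.067},{"hand":0.5,"tx":-0.068,"ty":0.011,"tz":0,"ax":0,"ay":0,"az":-0.067}]
[{"hand":0.5,"tx":-0.068,"ty":0.004,"tz":0,"ax":0,"ay":0,"az":-0.066},{"hand":0.5,"tx":-0.069,"ty":-0.002,"tz":0,"ax":0,"ay":0,"az":-0.067},{"hand":0.5,"tx":-0.068,"ty":-0.01,"tz":0,"ax":0,"ay":0,"az":-0.067},{"hand":0.5,"tx":-0.067,"ty":-0.016,"tz":0,"ax":0,"ay":0,"az":-0.066},{"hand":0.5,"tx":-0.064,"ty":-0.023,"tz":0,"ax":0,"ay":0,"az":-0.067},{"hand":0.5,"tx":-0.063,"ty":-0.029,"tz":0,"ax":0,"ay":0,"az":-0.067},{"hand":0.5,"tx":-0.059,"ty":-0.035,"tz":0,"ax":0,"ay":0,"az":-0.066}]
```

```bash
python3 - <<'E'
from h import *
plan([(480,-100,380,1.25)],hand=.5,w=.115)
E
```

```text
[{"hand":0.5,"tx":-0.026,"ty":0.03,"tz":-0.002,"ax":0,"ay":-0.003,"az":-0.072},{"hand":0.5,"tx":-0.029,"ty":0.026,"tz":-0.002,"ax":0,"ay":0,"az":-0.072},{"hand":0.5,"tx":-0.032,"ty":0.024,"tz":-0.002,"ax":0,"ay":0,"az":-0.073},{"hand":0.5,"tx":-0.035,"ty":0.019,"tz":-0.002,"ax":0,"ay":0,"az":-0.072},{"hand":0.5,"tx":-0.036,"ty":0.016,"tz":-0.002,"ax":0,"ay":0,"az":-0.072},{"hand":0.5,"tx":-0.038,"ty":0.012,"tz":-0.003,"ax":0,"ay":0,"az":-0.072},{"hand":0.5,"tx":-0.039,"ty":0.008,"tz":-0.002,"ax":0,"ay":0,"az":-0.073},{"hand":0.5,"tx":-0.039,"ty":0.004,"tz":-0.002,"ax":0,"ay":0,"az":-0.072},{"hand":0.5,"tx":-0.04,"ty":-0.001,"tz":-0.002,"ax":0,"ay":0,"az":-0.072},{"hand":0.5,"tx":-0.039,"ty":-0.005,"tz":-0.002,"ax":0,"ay":0,"az":-0.072},{"hand":0.5,"tx":-0.039,"ty":-0.01,"tz":-0.002,"ax":0,"ay":0,"az":-0.073},{"hand":0.5,"tx":-0.037,"ty":-0.013,"tz":-0.002,"ax":0,"ay":0,"az":-0.072}]
```

move_arm(rows=[{"hand": 0.5, "tx": -0.026, "ty": 0.03, "tz": -0.002, "ax": 0, "ay": -0.003, "az": -0.072}, {"hand": 0.5, "tx": -0.029, "ty": 0.026, "tz": -0.002, "ax": 0, "ay": 0, "az": -0.072}, {"hand": 0.5, "tx": -0.032, "ty": 0.024, "tz": -0.002, "ax": 0, "ay": 0, "az": -0.073}, {"hand": 0.5, "tx": -0.035, "ty": 0.019, "tz": -0.002, "ax": 0, "ay": 0, "az": -0.072}, {"hand": 0.5, "tx": -0.036, "ty": 0.016, "tz": -0.002, "ax": 0, "ay": 0, "az": -0.072}, {"hand": 0.5, "tx": -0.038, "ty": 0.012, "tz": -0.003, "ax": 0, "ay": 0, "az": -0.072}, {"hand": 0.5, "tx": -0.039, "ty": 0.008, "tz": -0.002, "ax": 0, "ay": 0, "az": -0.073}, {"hand": 0.5, "tx": -0.039, "ty": 0.004, "tz": -0.002, "ax": 0, "ay": 0, "az": -0.072}, {"hand": 0.5, "tx": -0.04, "ty": -0.001, "tz": -0.002, "ax": 0, "ay": 0, "az": -0.072}, {"hand": 0.5, "tx": -0.039, "ty": -0.005, "tz": -0.002, "ax": 0, "ay": 0, "az": -0.072}, {"hand": 0.5, "tx": -0.039, "ty": -0.01, "tz": -0.002, "ax": 0, "ay": 0, "az": -0.073}, {"hand": 0.5, "tx": -0.037, "ty": -0.013, "tz": -0.002, "ax": 0, "ay": 0, "az": -0.072}])

```text
time: 29.12
ee_pos: [478.5, -100.4, 377.2]
eef_rot: [-3.137, 0.001, 1.256]
force: [0.1, -0.4, -0.1]
width: 0.498
grasp_force: 0.0
```

```bash
python3 - <<'E'
from h import *
ctrl.grab_frame("top");t=cv2.cvtColor(ctrl.grab_frame("top"),4);im=cv2.cvtColor(ctrl.grab_frame("side"),4)
for c in("red","blue"):
    r,st=lid(c,"top",im=t,roi=(185,300,253,300));print(c,r,st,ray("top",r,97).round(1))
cv2.imwrite("pics/j.png",np.hstack([cv2.resize(im[130:280,240:410],None,fx=2.3,fy=2.3,interpolation=2),cv2.resize(t[155:305,150:320],None,fx=2.3,fy=2.3,interpolation=2)]))
plan([(540,100,380,2.3),(589.5,192,380,3.089),(589.5,192,335,3.089)],hand=.5,w=.115)
E
```

```text
red [266.93933464 257.4109589 ] [  2  60  25  26 511] [508.9  76.1  97. ]
blue [272.98128898 205.02494802] [  8   8  25  25 481] [641.1  69.7  97. ]
[{"hand":0.5,"tx":0.042,"ty":-0.001,"tz":-0.001,"ax":-0.003,"ay":0,"az":-0.07},{"hand":0.5,"tx":0.042,"ty":0.003,"tz":0,"ax":0,"ay":0,"az":-0.07},{"hand":0.5,"tx":0.041,"ty":0.008,"tz":-0.001,"ax":0,"ay":0.001,"az":-0.07},{"hand":0.5,"tx":0.041,"ty":0.012,"tz":0,"ax":0,"ay":0,"az":-0.071},{"hand":0.5,"tx":0.038,"ty":0.016,"tz":-0.001,"ax":0,"ay":0,"az":-0.07},{"hand":0.5,"tx":0.037,"ty":0.02,"tz":0,"ax":0,"ay":0,"az":-0.07},{"hand":0.5,"tx":0.035,"ty":0.024,"tz":-0.001,"ax":0,"ay":0,"az":-0.07},{"hand":0.5,"tx":0.032,"ty":0.028,"tz":0,"ax":0,"ay":0,"az":-0.07},{"hand":0.5,"tx":0.028,"ty":0.03,"tz":-0.001,"ax":0,"ay":0,"az":-0.07},{"hand":0.5,"tx":0.026,"ty":0.034,"tz":0,"ax":0,"ay":0,"az":-0.071},{"hand":0.5,"tx":0.01,"ty":0.028,"tz":0,"ax":0.001,"ay":0,"az":-0.075},{"hand":0.5,"tx":0.007,"ty":0.029,"tz":0,"ax":0,"ay":0,"az":-0.075}]
[{"hand":0.5,"tx":0.004,"ty":0.03,"tz":0,"ax":0,"ay":0,"az":-0.075},{"hand":0.5,"tx":0,"ty":0.029,"tz":0,"ax":0,"ay":0,"az":-0.075},{"hand":0.5,"tx":-0.003,"ty":0.03,"tz":0,"ax":0,"ay":0,"az":-0.075},{"hand":0.5,"tx":-0.006,"ty":0.029,"tz":0,"ax":0,"ay":0,"az":-0.075},{"hand":0.5,"tx":-0.01,"ty":0.028,"tz":0,"ax":0,"ay":0,"az":-0.076},{"hand":0.5,"tx":0,"ty":0,"tz":0.045,"ax":0,"ay":0,"az":0},{"hand":0.5,"tx":0,"ty":0,"tz":0.045,"ax":0,"ay":0,"az":0}]
```

View pics/j.png

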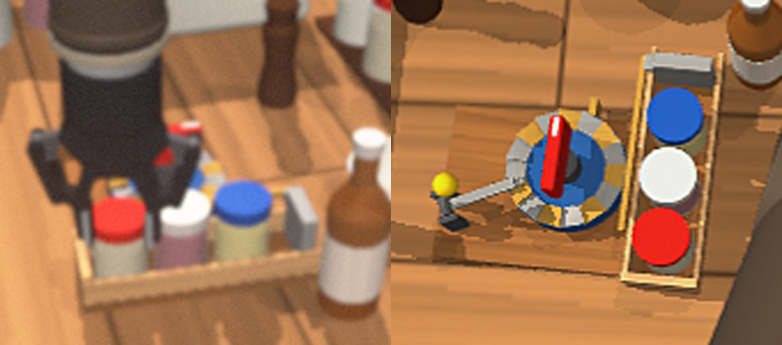

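All three jars stand upright in the lane (red, white, blue from the front). The pawl is down and the pusher is fully back. Next is the knob.

move_arm(rows=[{"hand": 0.5, "tx": 0.042, "ty": -0.001, "tz": -0.001, "ax": -0.003, "ay": 0, "az": -0.07}, {"hand": 0.5, "tx": 0.042, "ty": 0.003, "tz": 0, "ax": 0, "ay": 0, "az": -0.07}, {"hand": 0.5, "tx": 0.041, "ty": 0.008, "tz": -0.001, "ax": 0, "ay": 0.001, "az": -0.07}, {"hand": 0.5, "tx": 0.041, "ty": 0.012, "tz": 0, "ax": 0, "ay": 0, "az": -0.071}, {"hand": 0.5, "tx": 0.038, "ty": 0.016, "tz": -0.001, "ax": 0, "ay": 0, "az": -0.07}, {"hand": 0.5, "tx": 0.037, "ty": 0.02, "tz": 0, "ax": 0, "ay": 0, "az": -0.07}, {"hand": 0.5, "tx": 0.035, "ty": 0.024, "tz": -0.001, "ax": 0, "ay": 0, "az": -0.07}, {"hand": 0.5, "tx": 0.032, "ty": 0.028, "tz": 0, "ax": 0, "ay": 0, "az": -0.07}, {"hand": 0.5, "tx": 0.028, "ty": 0.03, "tz": -0.001, "ax": 0, "ay": 0, "az": -0.07}, {"hand": 0.5, "tx": 0.026, "ty": 0.034, "tz": 0, "ax": 0, "ay": 0, "az": -0.071}, {"hand": 0.5, "tx": 0.01, "ty": 0.028, "tz": 0, "ax": 0.001, "ay": 0, "az": -0.075}, {"hand": 0.5, "tx": 0.007, "ty": 0.029, "tz": 0, "ax": 0, "ay": 0, "az": -0.075}])

```text
time: 30.27
ee_pos: [554.9, 130.4, 379.1]
eef_rot: [-3.141, -0.001, 2.534]
force: [-0.1, -0.4, -0.4]
width: 0.5
grasp_force: 0.0
```

move_arm(rows=[{"hand": 0.5, "tx": 0.004, "ty": 0.03, "tz": 0, "ax": 0, "ay": 0, "az": -0.075}, {"hand": 0.5, "tx": 0, "ty": 0.029, "tz": 0, "ax": 0, "ay": 0, "az": -0.075}, {"hand": 0.5, "tx": -0.003, "ty": 0.03, "tz": 0, "ax": 0, "ay": 0, "az": -0.075}, {"hand": 0.5, "tx": -0.006, "ty": 0.029, "tz": 0, "ax": 0, "ay": 0, "az": -0.075}, {"hand": 0.5, "tx": -0.01, "ty": 0.028, "tz": 0, "ax": 0, "ay": 0, "az": -0.076}, {"hand": 0.5, "tx": 0, "ty": 0, "tz": 0.045, "ax": 0, "ay": 0, "az": 0}, {"hand": 0.5, "tx": 0, "ty": 0, "tz": 0.045, "ax": 0, "ay": 0, "az": 0}, {"hand": 0.5, "tx": 0, "ty": 0, "tz": 0, "ax": 0, "ay": 0, "az": 0}, {"hand": 0.5, "tx": 0, "ty": 0, "tz": 0, "ax": 0, "ay": 0, "az": 0}])

```text
time: 31.02
ee_pos: [589.1, 194.1, 333.2]
eef_rot: [-3.14, -0.004, 3.092]
force: [1.0, -0.5, 1.7]
width: 0.502
grasp_force: 0.0
```

```bash
python3 - <<'E'
from h import *
plan([(590,192.5,255,3.089,28)],hand=.5,w=.115);print(ctrl.get_state()["q"][6])
E
```

```text
[{"hand":0.5,"tx":-0.001,"ty":-0.001,"tz":0.052,"ax":-0.001,"ay":-0.003,"az":0.001},{"hand":0.5,"tx":0,"ty":-0.001,"tz":0.052,"ax":0,"ay":0,"az":0},{"hand":0.5,"tx":-0.001,"ty":-0.001,"tz":0.052,"ax":0,"ay":0,"az":0.001}]
1.1238182115871487
```

move_arm(rows=[{"hand": 0.5, "tx": -0.001, "ty": -0.001, "tz": 0.052, "ax": 0, "ay": -0.003, "az": 0.001}, {"hand": 0.5, "tx": 0, "ty": -0.001, "tz": 0.052, "ax": 0, "ay": 0, "az": 0}, {"hand": 0.5, "tx": -0.001, "ty": -0.001, "tz": 0.052, "ax": 0, "ay": 0, "az": 0}, {"hand": 0.5, "tx": 0, "ty": 0, "tz": 0, "ax": 0, "ay": 0, "az": 0}, {"hand": 1, "tx": 0, "ty": 0, "tz": 0, "ax": 0, "ay": 0, "az": 0}, {"hand": 1, "tx": 0, "ty": 0, "tz": 0, "ax": 0, "ay": 0, "az": 0}, {"hand": 1, "tx": 0, "ty": 0, "tz": 0, "ax": 0, "ay": 0, "az": 0}, {"hand": 1, "tx": 0, "ty": 0, "tz": 0, "ax": 0, "ay": 0, "az": 0}, {"hand": 1, "tx": 0, "ty": 0, "tz": 0, "ax": 0, "ay": 0, "az": 0}, {"hand": 1, "tx": 0, "ty": 0, "tz": 0, "ax": 0, "ay": 0, "az": 0}], force=40)

```text
time: 31.85
ee_pos: [591.1, 194.4, 258.7]
eef_rot: [3.138, 0.007, 3.092]
force: [0.9, 6.8, -6.0]
width: 0.178
grasp_force: 43.6
```

move_arm(rows=[{"hand": 1, "tx": 0, "ty": 0, "tz": 0, "ax": 0, "ay": 0, "az": 0.04}, {"hand": 1, "tx": 0, "ty": 0, "tz": 0, "ax": 0, "ay": 0, "az": 0.06}, {"hand": 1, "tx": 0, "ty": 0, "tz": 0, "ax": 0, "ay": 0, "az": 0.06}, {"hand": 1, "tx": 0, "ty": 0, "tz": 0, "ax": 0, "ay": 0, "az": 0.06}, {"hand": 1, "tx": 0, "ty": 0, "tz": 0, "ax": 0, "ay": 0, "az": 0.05}, {"hand": 1, "tx": 0, "ty": 0, "tz": 0, "ax": 0, "ay": 0, "az": 0.03}, {"hand": 1, "tx": 0, "ty": 0, "tz": 0, "ax": 0, "ay": 0, "az": 0}, {"hand": 1, "tx": 0, "ty": 0, "tz": 0, "ax": 0, "ay": 0, "az": 0}, {"hand": 1, "tx": 0, "ty": 0, "tz": 0, "ax": 0, "ay": 0, "az": 0}])

```text
time: 32.6
ee_pos: [591.0, 194.1, 258.7]
eef_rot: [3.136, 0.004, 2.644]
force: [0.1, 5.0, -2.0]
width: 0.177
grasp_force: 43.9
```

```bash
python3 - <<'E'
from h import *
s=ctrl.get_state();print(s["torque"],s["force"],s["eef_rot"])
t=cv2.cvtColor(ctrl.grab_frame("top"),4)
r,st=lid("red","top",im=t,roi=(185,300,253,300));print(r,ray("top",r,97).round(1))
r,st=lid("blue","top",im=t,roi=(185,300,253,300));print(r,ray("top",r,97).round(1))
cv2.imwrite("pics/k.png",cv2.resize(t[165:215,245:300],None,fx=10,fy=10,interpolation=cv2.INTER_CUBIC))
R=lambda p:(lambda c,s_:[472.5+c*p[0]-s_*p[1],77.6+s_*p[0]+c*p[1],p[2]])(np.cos(-.048),np.sin(-.048))
for x in(209,211,215):print(x,((proj("top",[R((x,33,77)),R((x,-33,77))])-[245,165])*10).round())
E
```

```text
[ 0.82316866  0.08047856 -0.06082871] [ 0.09432289  5.01817049 -1.99412857] [3.13623245 0.00441053 2.64381163]
[266.93992248 257.53100775] [508.6  76.1  97. ]
[272.97530864 204.90534979] [641.4  69.7  97. ]
209 [[177. 261.]
 [435. 283.]]
211 [[178. 253.]
 [436. 275.]]
215 [[180. 239.]
 [438. 260.]]
```

View pics/k.png

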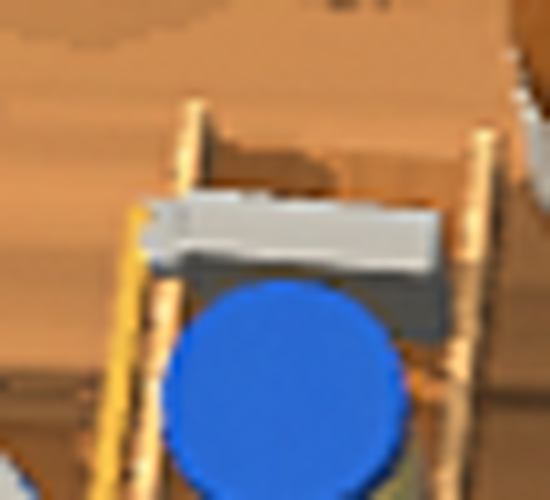

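One click is done, with the pusher's front edge at 211 mm. Now the second click, more slowly.

move_arm(rows=[{"hand": 1, "tx": 0, "ty": 0, "tz": 0, "ax": 0, "ay": 0, "az": 0.04}, {"hand": 1, "tx": 0, "ty": 0, "tz": 0, "ax": 0, "ay": 0, "az": 0.04}, {"hand": 1, "tx": 0, "ty": 0, "tz": 0, "ax": 0, "ay": 0, "az": 0.04}, {"hand": 1, "tx": 0, "ty": 0, "tz": 0, "ax": 0, "ay": 0, "az": 0.03}, {"hand": 1, "tx": 0, "ty": 0, "tz": 0, "ax": 0, "ay": 0, "az": 0.03}, {"hand": 1, "tx": 0, "ty": 0, "tz": 0, "ax": 0, "ay": 0, "az": 0.03}, {"hand": 1, "tx": 0, "ty": 0, "tz": 0, "ax": 0, "ay": 0, "az": 0.02}, {"hand": 1, "tx": 0, "ty": 0, "tz": 0, "ax": 0, "ay": 0, "az": 0.02}, {"hand": 1, "tx": 0, "ty": 0, "tz": 0, "ax": 0, "ay": 0, "az": 0.02}, {"hand": 1, "tx": 0, "ty": 0, "tz": 0, "ax": 0, "ay": 0, "az": 0.015}, {"hand": 1, "tx": 0, "ty": 0, "tz": 0, "ax": 0, "ay": 0, "az": 0}, {"hand": 1, "tx": 0, "ty": 0, "tz": 0, "ax": 0, "ay": 0, "az": 0}])

```text
time: 33.65
ee_pos: [590.8, 193.7, 258.7]
eef_rot: [3.136, 0.001, 2.216]
force: [-1.2, 5.7, 2.8]
width: 0.181
grasp_force: 44.6
```

move_arm(rows=[{"hand": 1, "tx": 0, "ty": 0, "tz": 0, "ax": 0, "ay": 0, "az": 0}, {"hand": 0.6, "tx": 0, "ty": 0, "tz": 0, "ax": 0, "ay": 0, "az": 0}, {"hand": 0.5, "tx": 0, "ty": 0, "tz": 0, "ax": 0, "ay": 0, "az": 0}, {"hand": 0.5, "tx": 0, "ty": 0, "tz": 0, "ax": 0, "ay": 0, "az": 0}, {"hand": 0.5, "tx": 0, "ty": 0, "tz": 0, "ax": 0, "ay": 0, "az": 0}, {"hand": 0.5, "tx": 0, "ty": 0, "tz": -0.04, "ax": 0, "ay": 0, "az": 0}, {"hand": 0.5, "tx": 0, "ty": 0, "tz": -0.06, "ax": 0, "ay": 0, "az": 0}, {"hand": 0.5, "tx": 0, "ty": 0, "tz": -0.06, "ax": 0, "ay": 0, "az": 0}, {"hand": 0.5, "tx": 0, "ty": 0, "tz": -0.06, "ax": 0, "ay": 0, "az": 0}])

```text
time: 34.4
ee_pos: [590.0, 191.5, 367.5]
eef_rot: [3.14, 0.003, 2.213]
force: [0.0, 0.1, -0.2]
width: 0.499
grasp_force: 0.0
```

```bash
python3 - <<'E'
from h import *
plan([(450,-120,390,2.0,36)],hand=.5)
E
```

```text
[{"hand":0.5,"tx":-0.033,"ty":-0.06,"tz":-0.004,"ax":0.001,"ay":0.002,"az":0.014},{"hand":0.5,"tx":-0.034,"ty":-0.059,"tz":-0.005,"ax":0,"ay":0,"az":0.014},{"hand":0.5,"tx":-0.036,"ty":-0.058,"tz":-0.004,"ax":0,"ay":0,"az":0.015},{"hand":0.5,"tx":-0.037,"ty":-0.058,"tz":-0.005,"ax":0,"ay":0,"az":0.014},{"hand":0.5,"tx":-0.038,"ty":-0.056,"tz":-0.004,"ax":0,"ay":0,"az":0.014},{"hand":0.5,"tx":-0.039,"ty":-0.056,"tz":-0.005,"ax":0,"ay":0,"az":0.014},{"hand":0.5,"tx":-0.041,"ty":-0.055,"tz":-0.004,"ax":0,"ay":0,"az":0.014},{"hand":0.5,"tx":-0.041,"ty":-0.054,"tz":-0.005,"ax":0,"ay":0,"az":0.015},{"hand":0.5,"tx":-0.043,"ty":-0.054,"tz":-0.004,"ax":0,"ay":0,"az":0.014},{"hand":0.5,"tx":-0.044,"ty":-0.052,"tz":-0.005,"ax":0,"ay":0,"az":0.014}]
```

move_arm(rows=[{"hand": 0.5, "tx": -0.033, "ty": -0.06, "tz": -0.004, "ax": 0, "ay": 0, "az": 0.014}, {"hand": 0.5, "tx": -0.034, "ty": -0.059, "tz": -0.005, "ax": 0, "ay": 0, "az": 0.014}, {"hand": 0.5, "tx": -0.036, "ty": -0.058, "tz": -0.004, "ax": 0, "ay": 0, "az": 0.015}, {"hand": 0.5, "tx": -0.037, "ty": -0.058, "tz": -0.005, "ax": 0, "ay": 0, "az": 0.014}, {"hand": 0.5, "tx": -0.038, "ty": -0.056, "tz": -0.004, "ax": 0, "ay": 0, "az": 0.014}, {"hand": 0.5, "tx": -0.039, "ty": -0.056, "tz": -0.005, "ax": 0, "ay": 0, "az": 0.014}, {"hand": 0.5, "tx": -0.041, "ty": -0.055, "tz": -0.004, "ax": 0, "ay": 0, "az": 0.014}, {"hand": 0.5, "tx": -0.041, "ty": -0.054, "tz": -0.005, "ax": 0, "ay": 0, "az": 0.015}, {"hand": 0.5, "tx": -0.043, "ty": -0.054, "tz": -0.004, "ax": 0, "ay": 0, "az": 0.014}, {"hand": 0.5, "tx": -0.044, "ty": -0.052, "tz": -0.005, "ax": 0, "ay": 0, "az": 0.014}, {"hand": 0.5, "tx": 0, "ty": 0, "tz": 0, "ax": 0, "ay": 0, "az": 0}, {"hand": 0.5, "tx": 0, "ty": 0, "tz": 0, "ax": 0, "ay": 0, "az": 0}])

```text
time: 35.4
ee_pos: [449.3, -121.6, 389.2]
eef_rot: [3.138, 0.003, 1.996]
force: [-0.3, 0.3, -0.8]
width: 0.497
grasp_force: 0.0
```

```bash
python3 - <<'E'
from h import *
t=cv2.cvtColor(ctrl.grab_frame("top"),4)
for c in("red","blue"):
    r,st=lid(c,"top",im=t,roi=(185,300,253,300));print(c,r,ray("top",r,97).round(1))
h=cv2.cvtColor(t,cv2.COLOR_BGR2HSV)[175:300,250:300];m=cv2.inRange(h,(0,0,150),(180,45,255));k,l,s2,c=cv2.connectedComponentsWithStats(m)
print("whites",[(s2[i],ray("top",c[i]+[250,175],97).round(1)) for i in range(1,k) if s2[i,4]>30])
cv2.imwrite("pics/l.png",cv2.resize(t[165:300,155:335],None,fx=4.4,fy=4.4,interpolation=cv2.INTER_CUBIC))
R=lambda p:(lambda c,s_:[472.5+c*p[0]-s_*p[1],77.6+s_*p[0]+c*p[1],p[2]])(np.cos(-.048),np.sin(-.048))
for x in(193,195,206):print(x,((proj("top",[R((x,33,77)),R((x,-33,77))])-[155,165])*4.4).round())
E
```

```text
red [266.93933464 257.4109589 ] [508.9  76.1  97. ]
blue [272.64978903 207.17932489] [635.5  70.2  97. ]
whites [(array([  9,  15,  29,   8, 148], dtype=int32), array([671.3,  71.9,  97. ])), (array([  8,  44,  25,  25, 486], dtype=int32), array([574.4,  73.3,  97. ]))]
193 [[471. 141.]
 [585. 151.]]
195 [[471. 138.]
 [585. 147.]]
206 [[473. 120.]
 [587. 129.]]
```

View pics/l.png

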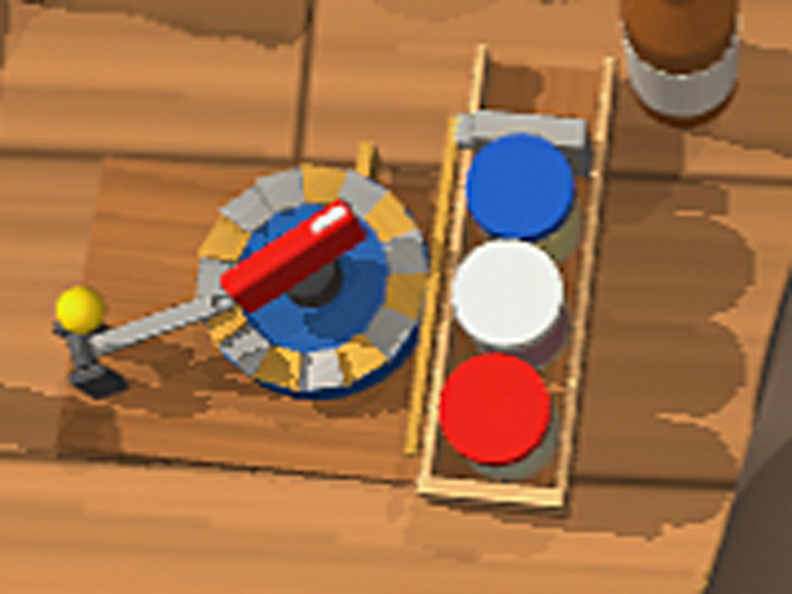

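The row is snug. Red is about 36 mm from the stop (limit 51) and blue touches the pusher at about 194 mm. The pawl is down, with its ball at (80,310) in the crop. The slack is about 8 mm, less than one 16 mm click, so I'm handing in.

```bash
python3 -c "
from cell import ctrl
print(ctrl.sign_off())"
```

```text
the job is handed in; nothing more can be done
None
```

The feeder is refilled and handed in: the red, white and blue jars stand upright and snug in the lane after two clicks, with the pawl down; no pass/fail result came back.

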